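# Charge a grinding jar from the ball hopper

### The arm

A 7-joint arm with a two-finger parallel gripper is mounted at the origin on the work surface; the furniture and walls round the work are solid. World frame = base frame: x ahead of the robot, y to its left, z up, the work surface at z = 0. Lengths are in m, angles in rad, forces in N, time in s.
With the tool pointing down it reaches from about 0.35 to 0.9 m from the base axis. Payload 8.1 kg.
Tool frame: the origin (TCP) lies on the centre line of the jaws, within the pads' length; the fingertips stand 14 mm ahead of it and the grasp point (between the pads) lies 5 mm behind it; z points along the fingers, y is the line along which they close (so a half turn about z gives the same grasp; the last joint's range is limited). The gripper opens to 92 mm and grips with 3 to 60 N. Pads are 19 mm wide; open, the fingers measure 130 mm over their backs; the gripper's body (75 mm by 190 mm) begins 47 mm behind the grasp point.
Start: joints at [-1.365, 0.434, 0.025, 1.573, -0.012, 1.134, -0.075], TCP at [0.19, 0.595, 0.241] pointing down, gripper open.
Joint ranges: [-2.62, 2.62], [-0.44, 2.09], [-1.27, 1.32], [0.08, 2.57], [-1.32, 4.46], [0.12, 2], [-2.74, 2.74]. Speed limits (rad/s): [2.22, 2.22, 3.01, 3.01, 3.14, 3.14, 3.14].

### API

Orientations are given as a unit quaternion [w, x, y, z].
In Python, from workcell import observe, camera, close_job gives the robot as it stands.
- The arm moves only by the shell command python3 -m crank 'ROWS' [FORCE]. ROWS is JSON, a list of rows, each a list of 3 entries, a list of its own where there are three numbers: the closure in counts, from 0 (fully open) to 255 (shut), then the shift along the tool's x, y, z in units of 50 mm (1.0 is 50 mm), then the turn, a rotation vector about the tool's x, y, z in units of 5 degrees (1.0 is 5 degrees). A call has 1 to 5 rows; each row shifts and turns the commanded pose from where the row before left it, along the tool's axes as they then stand; what a row does not reach is not made up. A row lasts 1/10 s, in which the tool goes at most 50 mm and 8.59 degrees, less where a joint would pass 70% of its speed; a pose out of reach is approached as far as the arm can. A call is refused whole if a number of a shift passes 1 or a number of a turn 1, either way. A call with a gripper value outside its range is refused whole. The fingers move at their own pace and stop on an object; FORCE is the grip in N (left out, the last holds). Time passes only in rows, so rows that do not move let the fingers close. It gives the time, the measured TCP pose, the force, the opening and the grip force at its end, in the units of the state.
- observe(): the state, without advancing time (a new reading comes with each control period).
- camera(name): name is "scene" or "top"; returns a dict with "img" (384x512x3 uint8, red, green, blue), "vfov" (degrees; the focal length in pixels is half the picture's height over the tangent of half this angle, whatever the lens; pixels are square), "cx", "cy" (the principal point, pixels), "k1" (the pictures are not rectified: a ray, as slopes to the right and down, at radius r is drawn at 1 + k1 r^2 times it, then the intrinsics apply), "R" (3x3) and "t" (3): a world point X has camera coordinates R X + t. Camera axes: x right, y down, z forward; pixel columns grow to the right and rows downward; lengths in m; the calibration is good to about 2 mm. A picture is of the moment at which its call begins. There is no depth.
- close_job(): hands the job in; it is judged then, once.
The state is a dict: "time_s": time; "q": joint angles; "dq": joint speeds; "joint_torque": joint torques, N m; "tool_pos": TCP position; "orientation": TCP orientation; "force": force on the tool from outside, world axes, zero at the start; "wrist_torque": the same for the moment, N m; "width": finger opening in m; "grasp_force": force on a finger pad.
Only numpy, scipy, OpenCV 4.12 (cv2) and the standard library are available. Lean on these libraries where they do the work, as an engineer would, in place of code of your own. Each camera call takes 0.05 s, during which the arm holds its last target. There are 200 camera calls.

### The job

Stand the steel grinding jar upright, centred on the black disc below the end of the hopper's chute, and let go of it. Then pull the red tab to draw out the hopper's slide gate until all five balls have run down into the jar, and push the gate fully shut again. Leave the jar with the balls standing on the disc, and do not disturb the brown bottle, the stack of dishes or the marker pen.

Things in the scene. Friction and masses are not known exactly. Their poses are not given: they have to be found in the camera images.
- spot (a point): Centre of the black disc (68 mm across, flush) on the hopper stand's aluminium foot plate, at the plate's top, 4 mm above the worktop: the jar's place. The stand is fixed; its place and yaw vary. Axes as the stand: x from its front (roughly facing the robot) to its back, y (leftwards) from the hopper along the chute to the disc, z up. The hopper's centre line lies 124 mm along -y.
- lip (a point): End of the chute, bottom of its V trough, 54 mm above the worktop, 24 mm along the stand's -y from the disc's centre. The trough is 45 mm wide, its edges 68 mm up at the lip, rising 18 degrees towards the hopper. So over the disc a gripper body lower than about 80 mm must keep to +y or lean that way.
- gate_grip (a point): On the red upright tab at the front end of the slide gate, 148 mm above the worktop; moves with the gate; axes as the stand. Tab: 14 mm (x) by 10 mm (y, the way to pinch it), from 124 to 162 mm up. A flat neck 12 mm wide, 126 to 130 mm up, runs back (+x) from it to the 50 mm wide blade 56 mm behind. Pull along -x to open.
- bin_front (a point): Front edge of the clear round bin's rim, 215 mm above the worktop. The bin is 128 mm across from 180 to 217 mm up and tapers below to a 47 mm throat. This edge is only 20 mm behind (+x of) the tab's centre, so a gripper taking the tab must lean back to the stand's front (-x) by about 30 to 45 degrees.
- gate (a joint): Slide gate: 0 m = fully shut, grows to 0.05 m = fully drawn out (along the stand's -x). It stays where it is left; about 2 N of friction. The throat is 42 mm wide, so the balls begin to fall at about 0.02 and all have a clear way at 0.04.
- jar_mid (a point): Centre (half-way up, on its axis) of the loose steel grinding jar with a blue band at its foot: an open round cup, 60 mm outside diameter, 40 mm tall, wall 3 mm, floor 4 mm, about 0.2 kg; its z axis points up.
- ball0_center (a point): Centre of one of the five loose dark steel grinding balls, 12 mm across, 10 g; at the start they rest on the shut gate in the throat of the clear bin.
- ball1_center (a point): Centre of one of the five loose dark steel grinding balls, 12 mm across, 10 g; at the start they rest on the shut gate in the throat of the clear bin.
- ball2_center (a point): Centre of one of the five loose dark steel grinding balls, 12 mm across, 10 g; at the start they rest on the shut gate in the throat of the clear bin.
- ball3_center (a point): Centre of one of the five loose dark steel grinding balls, 12 mm across, 10 g; at the start they rest on the shut gate in the throat of the clear bin.
- ball4_center (a point): Centre of one of the five loose dark steel grinding balls, 12 mm across, 10 g; at the start they rest on the shut gate in the throat of the clear bin.
- amber_0: Bystander: loose brown glass bottle with a white cap, 56 mm across, 114 mm tall, right of the hopper; origin at the centre of its underside.
- petri: Bystander: loose stack of clear dishes, 62 mm across, 42 mm tall, right of the hopper; origin at the centre of its underside.
- marker: Bystander: loose marker pen lying on the worktop in front of the hopper, 135 mm long, 16 mm thick; origin at its middle. To the right (y below 0.06 m, x from 0.25 to 0.47 m) stands the tall computer screen, solid and fixed, nearly 0.5 m high: pass well above it or round it.
- jar: The same jar; origin at the centre of its underside.
There are look-alikes about, which are no part of the job. What is shaped like the jar but orange is not meant.

How it is judged:
By the outcome, as a careful person would: the job done as asked, in the order asked, and still so for the second after the job is handed in, with the robot touching nothing.
It also fails if it takes over 67 s, if anything falls off the work surface, if the arm or the gripper's body presses on something with over 40 N, if the wrist force passes 120 N, or if a joint passes its speed limit or range.

## Working session

There is one attempt and no reset: what is moved stays moved. The work goes in short steps, Python scripts to look and compute and a shell command to move; the robot and the scene stay as the last step left them, time stands still between calls to the robot, and variables do not carry over. Pictures are saved under pics/ and viewed, at most 10 in all, crops included, and the job is handed in when it is done.

```bash
ls; mkdir -p pics
python3 - <<'E'
from workcell import observe, camera
import cv2,json
s=observe();print(s)
for n in("scene","top"):
    c=camera(n);cv2.imwrite(f"pics/{n}0.png",cv2.resize(c["img"][:,:,::-1],(800,600),interpolation=cv2.INTER_CUBIC))
    cv2.imwrite(f"{n}0_raw.png",c["img"][:,:,::-1])
    print(n,{k:(v.tolist() if hasattr(v,'tolist') else v) for k,v in c.items() if k!='img'})
E
```

```text
pics
{'time_s': 0.0, 'q': array([-1.36464884,  0.43521371,  0.02495897,  1.57407033, -0.01157009,
        1.13399891, -0.0751289 ]), 'dq': array([-0.00188793,  0.00210991,  0.00124997, -0.00120283,  0.00081256,
        0.00045382,  0.00062112]), 'joint_torque': array([ 1.15215862e-03, -6.67842507e+01,  9.85489525e-01, -3.14457893e+01,
       -6.04630122e-02,  4.29915916e-02,  1.34364213e-04]), 'tool_pos': array([0.18982444, 0.59497613, 0.23996091]), 'orientation': array([-3.83933916e-05,  1.53797365e-01,  9.88102107e-01, -7.72019387e-04]), 'force': array([-0.28954416, -0.10132999,  0.94593967]), 'wrist_torque': array([0.01700784, 0.02074202, 0.01183512]), 'grasp_force': 0.0, 'width': 0.09201728081813754}
scene {'vfov': 44.957238678120525, 'cx': 258.80709007791927, 'cy': 188.7341561097773, 'k1': -0.00714919767689341, 'R': [[-0.9781781218383793, -0.2066241961756986, 0.021771621700910945], [-0.1376102244064121, 0.5657973036551102, -0.8129802195105512], [0.15566305950853612, -0.7982354619605379, -0.581884145834107]], 't': [0.4572766810633219, 0.13137447748071898, 1.5228966878018528]}
top {'vfov': 43.372459205483715, 'cx': 255.89568915862745, 'cy': 186.36529450025336, 'k1': -0.07311817217233335, 'R': [[0.011297127264973153, -0.9998020779620375, -0.016376196699796976], [-0.9893539604414845, -0.00879974570515328, -0.14526288388392364], [0.14509002679132926, 0.017842908348026622, -0.9892575573364981]], 't': [0.11141815860036004, 0.47029380653323094, 1.578415459677857]}
```

View pics/scene0.png

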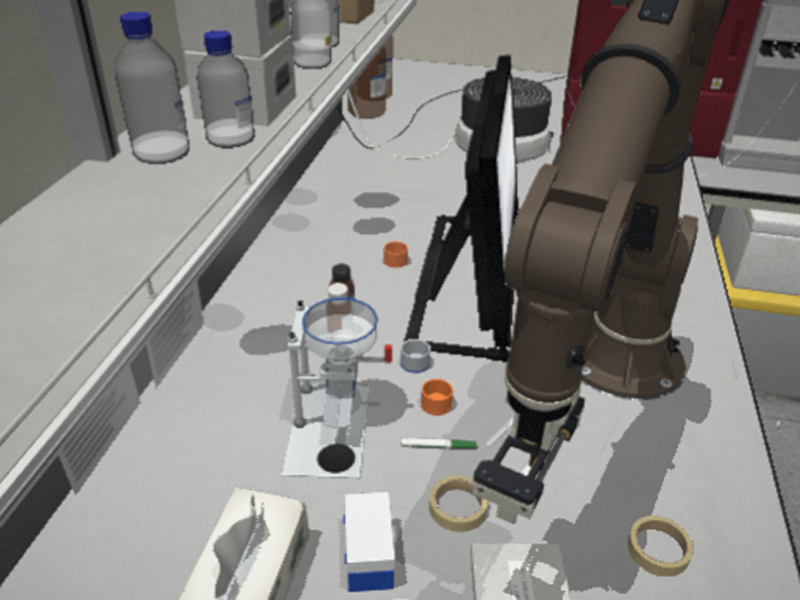

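View pics/top0.png

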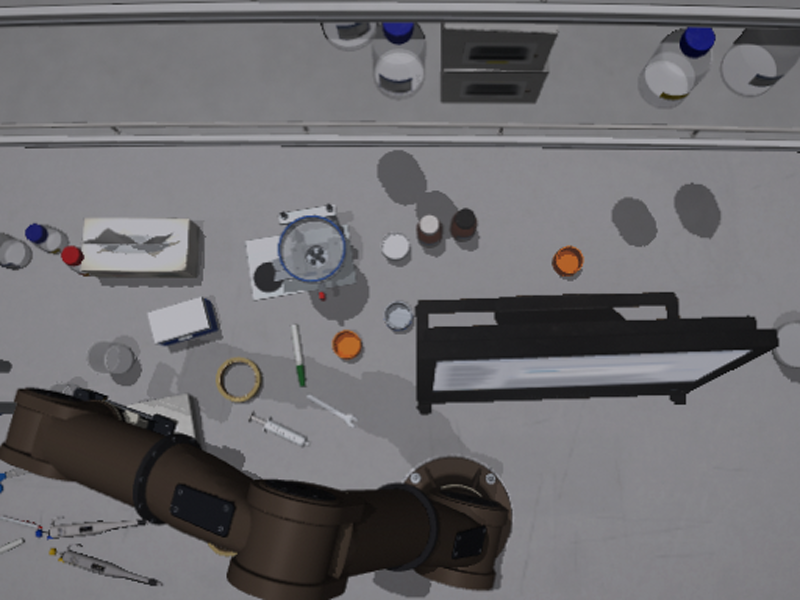

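Scene view: the grey jar with a blue band is at (416,355). The orange look-alikes are at (437,397) and (396,254), and the brown bottle with a white cap is at (338,300). Top view: the jar is at (399,317), the clear dishes at (397,247), the red tab at (322,296) and the black disc at (268,277). The jar that fits is the grey steel one beside the screen's foot; I'll confirm it in an enlarged crop.

```bash
cat > h.py <<'E'
import numpy as np,cv2
from workcell import observe,camera
from scipy.spatial.transform import Rotation as Rn
def K(c):
    f=c["img"].shape[0]/2/np.tan(np.radians(c["vfov"])/2)
    return np.array([[f,0,c["cx"]],[0,f,c["cy"]],[0,0,1]]),np.array([c["k1"],0,0,0,0.])
def ray(c,uv):
    k,d=K(c);p=cv2.undistortPoints(np.float64(uv).reshape(-1,1,2),k,d).reshape(-1,2)
    D=np.c_[p,np.ones(len(p))]@np.array(c["R"]);return -np.array(c["R"]).T@c["t"],D
def plane(c,uv,z):
    o,D=ray(c,uv);return o+D*((z-o[2])/D[:,2])[:,None]
def tri(c1,u1,c2,u2):
    o1,a=ray(c1,u1);o2,b=ray(c2,u2);a=a[0];b=b[0]
    s=np.linalg.lstsq(np.c_[a,-b],o2-o1,rcond=None)[0];p=o1+a*s[0];q=o2+b*s[1]
    return (p+q)/2,np.linalg.norm(p-q)
def proj(c,X):
    k,d=K(c);return cv2.projectPoints(np.float64(X).reshape(-1,1,3),cv2.Rodrigues(np.array(c["R"]))[0],np.float64(c["t"]),k,d)[0].reshape(-1,2)
def blobs(m,amin=8):
    n,l,s,ce=cv2.connectedComponentsWithStats(m.astype(np.uint8))
    return [(s[i].tolist(),ce[i].round(2).tolist()) for i in range(1,n) if s[i][4]>=amin]
E
python3 - <<'E'
from h import *
S=camera("scene");T=camera("top")
a=S["img"][190:320,170:330];b=T["img"][125:255,145:305]
im=np.hstack([cv2.resize(x[:,:,::-1],(400,325),interpolation=cv2.INTER_CUBIC) for x in(a,b)])
cv2.imwrite("pics/crop1.png",im)
for n,c,(r0,r1,c0,c1) in(("S",S,(190,320,170,330)),("T",T,(125,255,145,305))):
    i=c["img"].astype(int);r,g,b=i[...,0],i[...,1],i[...,2]
    roi=np.zeros(r.shape,bool);roi[r0:r1,c0:c1]=1
    print(n,"red",blobs(roi&(r>110)&(g<60)&(b<60),4))
    print(n,"black",blobs(roi&(i.max(2)<40),60))
    print(n,"blue",blobs(roi&(b-r>25),8))
E
```

```text
S red [([246, 222, 4, 10, 30], [247.97, 226.43])]
S black [([276, 190, 52, 41, 768], [313.09, 209.78]), ([204, 289, 22, 13, 116], [213.64, 296.56])]
S blue [([193, 190, 49, 31, 234], [216.5, 205.06]), ([257, 234, 17, 5, 25], [265.08, 236.72])]
T red [([204, 187, 3, 4, 10], [205.2, 188.3])]
T black [([266, 192, 39, 63, 1528], [283.01, 220.91])]
T blue [([177, 138, 44, 43, 229], [199.58, 159.09])]
```

View pics/crop1.png

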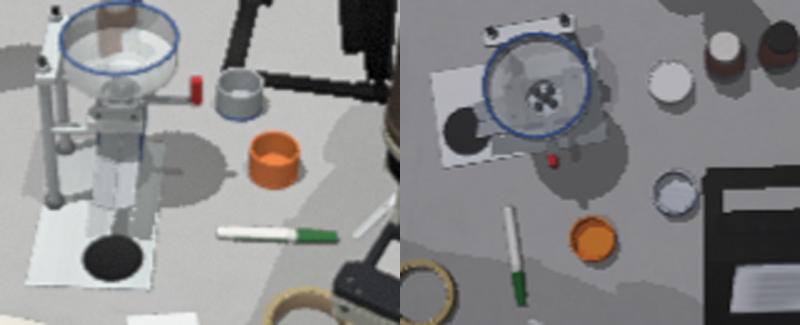

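The crop confirms it: the grey steel jar with a blue band at its foot is at scene (266,227) and top (255,202). The orange cups are clearly different. Next I measure the points.

Run:
```python
from h import *
np.set_printoptions(precision=4,suppress=True)
S=camera("scene");T=camera("top")
def big(m,roi):
    z=np.zeros(m.shape,np.uint8);x0,x1,y0,y1=roi;z[y0:y1,x0:x1]=m[y0:y1,x0:x1]
    z=cv2.morphologyEx(z,cv2.MORPH_CLOSE,np.ones((3,3)))
    cs=max(cv2.findContours(z,cv2.RETR_EXTERNAL,cv2.CHAIN_APPROX_NONE)[0],key=len);return cs
def bl(c):
    i=c["img"].astype(int);return i
iS,iT=bl(S),bl(T)
# bin rim
mS=iS[...,2]-iS[...,0]>25;mT=iT[...,2]-iT[...,0]>25
def fit(c,m,roi,z):
    co=big(m,roi);co=cv2.convexHull(co).reshape(-1,2)
    P=plane(c,co,z)[:,:2].astype(np.float32);e=cv2.minEnclosingCircle(P)
    A=np.c_[2*P,np.ones(len(P))];s=np.linalg.lstsq(A,(P**2).sum(1),rcond=None)[0]
    (u,v),ax,_=cv2.fitEllipse(co.astype(np.float32));
    return (u,v),ax,s[:2],np.sqrt(s[2]+s[:2]@s[:2])
rs=fit(S,mS,(190,245,185,235),.217);rt=fit(T,mT,(170,230,130,190),.217)
print("bin",rs,rt,tri(S,[rs[0]],T,[rt[0]]))
# jar: colour stats
print(iS[218:240,264]);print(iT[202,240:272]) 
# disc
ds=fit(S,iS.max(2)<50,(195,235,280,310),.004);dt=fit(T,iT.max(2)<50,(155,185,160,192),.004)
print("disc",ds,dt,tri(S,[ds[0]],T,[dt[0]]))
print("tab",tri(S,[(247.97,226.43)],T,[(205.2,188.3)]))
i=iS;print("tabS",blobs((i[...,0]-i[...,1]>50)&(i[...,0]-i[...,2]>50)&(i[...,1]<80),8)[:9]);i=iT;m=(i[...,0]-i[...,1]>40);m[:, :195]=0;m[:,215:]=0;print(blobs(m,4))
for c in(S,T):
  i=c["img"].astype(int);m=(i[...,1]-i[...,0]>15)&(i[...,1]-i[...,2]>15);print("green",blobs(m,10))
```

```text
bin ((216.89437866210938, 204.93370056152344), (30.241636276245117, 48.508846282958984), array([0.5283, 0.2824]), np.float64(0.06609803155303814)) ((199.0674285888672, 158.67568969726562), (42.475711822509766, 43.77681350708008), array([0.5253, 0.2843]), np.float64(0.06538235934885663)) (array([0.5264, 0.2845, 0.2163]), np.float64(0.002823851669782632))
[[130 134 137]
 [117 121 123]
 [117 121 121]
 [117 120 122]
 [114 118 120]
 [114 117 117]
 [114 118 119]
 [118 122 124]
 [178 185 187]
 [195 203 206]
 [184 192 193]
 [138 143 144]
 [118 122 124]
 [117 122 124]
 [116 120 122]
 [113 116 119]
 [115 119 120]
 [116 119 121]
 [112 116 118]
 [ 82  98 128]
 [118 130 154]
 [181 182 186]]
[[137 136 140]
 [136 135 140]
 [136 135 139]
 [136 135 139]
 [136 136 139]
 [139 140 146]
 [108 110 116]
 [ 76  78  84]
 [ 84  87  92]
 [128 133 142]
 [146 152 162]
 [149 154 164]
 [151 156 165]
 [151 156 165]
 [151 156 166]
 [152 157 167]
 [152 157 167]
 [153 157 168]
 [153 158 168]
 [152 158 167]
 [152 156 166]
 [151 156 166]
 [142 147 157]
 [100 105 116]
 [ 80  81  89]
 [ 77  76  79]
 [ 52  51  53]
 [ 37  3
[... 277 characters left out ...]
4, 17.442462921142578), array([0.5043, 0.4078]), np.float64(0.030036378990035476)) (array([0.5041, 0.4075, 0.0079]), np.float64(0.0016655297104740641))
tab (array([0.4447, 0.2719, 0.1469]), np.float64(0.00118130987986856))
tabS [([448, 59, 13, 2, 16], [454.0, 59.5]), ([255, 162, 5, 8, 19], [257.89, 166.05]), ([246, 221, 5, 11, 40], [248.32, 225.95]), ([271, 244, 7, 8, 36], [274.22, 247.69]), ([285, 246, 3, 7, 11], [286.0, 249.18]), ([282, 254, 7, 10, 38], [285.58, 258.89])]
[([204, 187, 4, 4, 15], [205.4, 188.6]), ([213, 215, 2, 5, 8], [213.62, 217.38]), ([213, 221, 2, 5, 8], [213.62, 222.62])]
green [([288, 281, 17, 6, 87], [295.8, 283.85])]
green [([190, 234, 5, 13, 49], [192.18, 239.69])]
```

```bash
cat > meas.py <<'E'
from h import *
np.set_printoptions(precision=4,suppress=True)
S=camera("scene");T=camera("top");iS,iT=S["img"].astype(int),T["img"].astype(int)
def hull(m,roi):
    z=np.zeros(m.shape,np.uint8);x0,x1,y0,y1=roi;z[y0:y1,x0:x1]=m[y0:y1,x0:x1]
    return cv2.convexHull(max(cv2.findContours(z,cv2.RETR_EXTERNAL,cv2.CHAIN_APPROX_NONE)[0],key=cv2.contourArea)).reshape(-1,2)
def circ(P):
    s=np.linalg.lstsq(np.c_[2*P,np.ones(len(P))],(P**2).sum(1),rcond=None)[0];return s[:2],np.sqrt(s[2]+s[:2]@s[:2])
E
python3 - <<'E'
from meas import *
# disc
for th in(60,80,100):
    for c,i,roi in((S,iS,(195,235,283,305)),(T,iT,(158,182,165,188))):
        h=hull(i.max(2)<th,roi);print("disc",th,cv2.boundingRect(h),circ(plane(c,h,.004)[:,:2]),cv2.fitEllipse(h.astype(np.float32))[:2])
print(iS[222:245,266].max(1),iS[230,252:282].max(1), iS[226,252:282].max(1))
# jar top view rim
g=iT.max(2)
for r in range(190,214,3): print(r,g[r,242:272])
print("jar col255",g[188:216,255])
print("disc row T",g[176,158:190],"S",iS[293,198:232].max(1),iS[283:306,214].max(1))
E
```

```text
disc 60 (204, 284, 23, 18) (array([0.5064, 0.403 ]), np.float64(0.030497007587317916)) ((214.772216796875, 292.90130615234375), (16.795291900634766, 22.414445877075195))
disc 60 (163, 168, 18, 18) (array([0.5043, 0.4068]), np.float64(0.031077159985029214)) ((171.534423828125, 176.87875366210938), (17.64716339111328, 18.079235076904297))
disc 80 (204, 284, 23, 18) (array([0.5063, 0.4026]), np.float64(0.03139286926648708)) ((214.84146118164062, 292.82061767578125), (17.59722137451172, 22.683950424194336))
disc 80 (163, 168, 19, 19) (array([0.5038, 0.4062]), np.float64(0.03197835103041795)) ((171.74673461914062, 176.98817443847656), (18.155532836914062, 18.715662002563477))
disc 100 (203, 283, 24, 20) (array([0.5065, 0.4021]), np.float64(0.03278357364377508)) ((214.77577209472656, 292.68798828125), (18.509180068969727, 23.329336166381836))
disc 100 (162, 168, 20, 19) (array([0.5035, 0.4066]), np.float64(0.03276849448826659)) ((171.70266723632812, 177.04214477539062), (18.477773666381836, 19.438987731933594))
[124 127 125 124 179 198 199 146 119 117 120 118 118 117 115 123 128 179
 192 1
[... 1081 characters left out ...]
161 163 164 153 127
  82  68  85  89  94 123  89  37  38  38  38  38]
211 [141 140 140 139 140 139 139 139 117  94  82  84  88  87  79  79  86  89
  89  90  95 124 138 137  88  36  36  36  36  34]
jar col255 [139 139 139 139 125 123  67 103 113 166 168 171 163 166 167 163 164 165
 166 163 161 137 103  87  89  98 140 140]
disc row T [142 152 176 172 118  46  45  47  47  46  47  47  46  47  46  47  47  69
 115 139 140 139 139 139 140 140 140 123 118 131 118 119] S [222 222 224 223 175  95  42  37  39  41  36  37  42  36  41  43  41  40
  43  40  42  39  44  43  38  40  39  37  59 153 203 221 223 169] [150  83  44  46  45  47  46  44  43  38  41  38  40  38  36  39  37  36
  35  91 210 227 166]
```

Run:
```python
from meas import *
def edges(c,cen,rmax,lev,dirn):   # subpixel radial crossing of level, going out
    g=c["img"].max(2).astype(np.float32);out=[]
    for a in np.radians(np.arange(0,360,10)):
        r=np.arange(2,rmax,.1,dtype=np.float32);x=(cen[0]+r*np.cos(a)).astype(np.float32);y=(cen[1]+r*np.sin(a)).astype(np.float32)
        v=cv2.remap(g,x[None],y[None],cv2.INTER_LINEAR)[0];k=np.nonzero(v>lev if dirn>0 else v<lev)[0]
        out.append((x[k[0]],y[k[0]]) if len(k) else (np.nan,np.nan))
    return np.array(out)
def fixfit(P,R,tol=.0025):
    from scipy.optimize import least_squares
    P=P[~np.isnan(P[:,0])];s=least_squares(lambda s:np.hypot(*(P-s).T)-R,P.mean(0),loss="cauchy",f_scale=.0007)
    return s.x,np.round(1e3*s.fun,1)
print("discS",fixfit(plane(S,edges(S,(214.5,292.7),16,130,1),.004)[:,:2],.034))
print("discT",fixfit(plane(T,edges(T,(170,177),14,105,1),.004)[:,:2],.034))
cands={"jarT":plane(T,[(255.6,201)],.04)[0]};print(cands)
X=cands["jarT"]
a=np.radians(np.arange(0,360,45));ring=lambda z,r:np.c_[X[0]+r*np.cos(a),X[1]+r*np.sin(a),0*a+z]
print("S rim",proj(S,ring(.04,.03)).round(1).tolist());print("S base",proj(S,ring(0,.03)).round(1).tolist())
print("T base",proj(T,ring(0,.03)).round(1).tolist())
print("S cols 262,266,270 rows208-246\n",iS[208:246,[258,262,266,270,274]].max(2).T)
# red tab refined
for c,i in((S,iS),(T,iT)):
    w=np.clip(i[...,0]-np.maximum(i[...,1],i[...,2])-15,0,None).astype(float)
    z=np.zeros_like(w); (r0,r1,c0,c1)=(218,236,243,254) if c is S else (184,194,200,210)
    z[r0:r1,c0:c1]=w[r0:r1,c0:c1];yy,xx=np.mgrid[:384,:512];p=((z*xx).sum()/z.sum(),(z*yy).sum()/z.sum());c["tab"]=p
    print(p, np.nonzero(z.sum(1)>30)[0][[0,-1]])
print("tab",tri(S,[S["tab"]],T,[T["tab"]]),"top->z.162",plane(T,[T["tab"]],.160),plane(S,[S["tab"]],.143))
```

```text
discS (array([0.5064, 0.4026]), array([-1.1, -0.6, -0.7, -0.6, -0.4, -0.2, -0.2, -0.4,  0.1,  0.5,  0.5,
       -0.2, -0.3,  0.3, -0.5, -0.7, -0.4, -0.3, -0.4, -0.4, -0.5, -0.8,
       -0.5, -0.8, -0.1,  0.3, -0.5,  3.1,  7.2,  2.5, -0.8, -1. , -1.3,
       -1. ]))
discT (array([0.504 , 0.4063]), array([-20.5, -20.2, -19.7,  -0.3,  -0.9,  -0.4,  -0.2,  -0.7,  -0.9,
        -0.4,   0.1,  -0.1,  -0. ,  -0. ,   0.2,  -0.2,  -0.5,   0.1,
         0.7,  -0.3,  -0.1,  -0.7,  -0.1,   0. ,  -0.4,  -0.6,   0.1,
        -0.4,  -0.6,  -0.8,  -6. ,  -9.1, -11.3, -10.7, -17.2, -19.5]))
{'jarT': array([0.4194, 0.1165, 0.04  ])}
S rim [[257.1, 221.1], [258.4, 225.7], [264.5, 228.5], [271.7, 227.7], [275.6, 223.9], [274.1, 219.3], [268.1, 216.7], [261.1, 217.4]]
S base [[256.8, 230.6], [258.1, 235.3], [264.1, 238.1], [271.2, 237.3], [275.1, 233.5], [273.6, 228.9], [267.7, 226.2], [260.8, 226.9]]
T base [[255.9, 193.6], [249.6, 196.1], [247.0, 202.3], [249.5, 208.5], [255.7, 211.1], [262.0, 208.6], [264.6, 202.4], [262.1, 196.2]]
S cols 262,266,270 rows208-246
 [[192 192 192 194 191 190 191 188 146 1
[... 339 characters left out ...]
5 127 127 127
  182 198 197 144 118 120 118 120 116 117 117 124 128 178 192 191 192 193
  190 191]
 [165 186 192 193 191 193 191 191 193 186 159 133 126 127 121 125 122 119
  130 166 143 115 108 109 109 110 108 106 105 113 174 195 193 193 192 193
  193 200]
 [191 191 192 193 193 195 192 193 193 191 115  62 109 159 176 161 153 141
  127 107  95  95  97  96  90  93 104 119 163 190 192 192 195 193 195 203
  167 139]]
(np.float64(248.11080560901843), np.float64(224.98212812757768)) [220 231]
(np.float64(205.40144665461122), np.float64(188.6139240506329)) [187 190]
tab (array([0.4438, 0.2708, 0.1512]), np.float64(0.0002910492751992261)) top->z.162 [[0.4424 0.2697 0.16  ]] [[0.4461 0.2613 0.143 ]]
```

```bash
cat > go.py <<'E'
import sys
from h import *
np.set_printoptions(precision=3,suppress=True)
YAW=np.radians(10.1);SX=np.array([np.cos(YAW),np.sin(YAW),0]);SY=np.array([-np.sin(YAW),np.cos(YAW),0]);Z=np.array([0,0,1.])
SPOT=np.array([.5052,.4045,.004]);JAR=np.array([.420,.1157,0]);TAB=np.array([.444,.2697,.148])
def ori_jar(lean):   # x=+SY,y=+SX, leaned body to +SY
    B=np.c_[SY,SX,-Z];return Rn.from_matrix(B)*Rn.from_rotvec([0,-np.radians(lean),0])
def ori_tab(lean):
    B=np.c_[-SX,SY,-Z];return Rn.from_matrix(B)*Rn.from_rotvec([0,-np.radians(lean),0])
def cur():
    s=observe();w=s["orientation"];return s,s["tool_pos"],Rn.from_quat(np.r_[w[1:],w[0]])
def delta(G,Rt,after_turn=True):
    """G grasp point goal; shift (50mm units) in target axes, turn in 5deg units"""
    s,p,R=cur();tcp=np.asarray(G)+.005*Rt.apply([0,0,1])
    d=tcp-p;print("t",round(s["time_s"],2),"tcp",p,"goal",tcp,"d mm",d*1e3)
    print("shift in target axes",Rt.inv().apply(d)/.05,"in current axes",R.inv().apply(d)/.05,"turn",np.degrees((R.inv()*Rt).as_rotvec())/5)
    print("F",s["force"],"w",s["width"],"gf",s["grasp_force"],"q",s["q"])
E
python3 - <<'E'
from go import *
delta(JAR+[0,0,.20],ori_jar(0));delta(JAR+[0,0,.20],ori_jar(20))
E
```

```text
t 0.5 tcp [0.19  0.595 0.241] goal [0.42  0.116 0.195] d mm [ 230.014 -479.728  -45.69 ]
shift in target axes [-10.253   2.846   0.914] in current axes [-7.299 -7.742  0.914] turn [-0.    0.   12.44]
F [-0.755  1.094 -0.333] w 0.09165282359748958 gf 0.0 q [-1.365  0.435  0.025  1.573 -0.012  1.134 -0.075]
t 0.5 tcp [0.19  0.595 0.241] goal [0.42  0.114 0.195] d mm [ 230.314 -481.412  -45.389]
shift in target axes [-9.356  2.846  4.371] in current axes [-7.315 -7.772  0.908] turn [ 2.17  -3.598 12.309]
F [-0.755  1.094 -0.333] w 0.09165282359748958 gf 0.0 q [-1.365  0.435  0.025  1.573 -0.012  1.134 -0.075]
```

```bash
python3 -m crank '[[0,[0,0,0],[0,0,1]],[0,[0,0,0],[0,0,1]],[0,[0,0,0],[0,0,1]],[0,[0,0,0],[0,0,1]],[0,[0,0,0],[0,0,1]]]' | tail -c 600
python3 -m crank '[[0,[0,0,0],[0,0,1]],[0,[0,0,0],[0,0,1]],[0,[0,0,0],[0,0,1]],[0,[0,0,0],[0,0,1]],[0,[0,0,0],[0,0,1]]]' >/dev/null
python3 -m crank '[[0,[0,0,0],[0,0,1]],[0,[0,0,0],[0,0,1]],[0,[0,0,0],[0,0,0.44]]]' >/dev/null
python3 -m crank '[[0,[0,0,0],[0,-1,0]],[0,[0,0,0],[0,-1,0]],[0,[0,0,0],[0,-1,0]],[0,[0,0,0],[0,-1,0]]]' >/dev/null
python3 - <<'E'
from go import *
delta(JAR+[0,0,.20],ori_jar(20))
E
```

```text
time_s: 1.0
tool_pos: [0.1899, 0.5954, 0.2408]
orientation: [-0.0, 0.366, 0.931, 0.0]
force: [0.1, 0.1, -1.0]
width: 0.0921
grasp_force: 0.0
t 2.2 tcp [0.19  0.596 0.241] goal [0.42  0.114 0.195] d mm [ 230.444 -481.695  -45.902]
shift in target axes [-9.358  2.848  4.383] in current axes [-9.347  2.846  4.408] turn [ 0.005  0.03  -0.   ]
F [ 0.682  0.069 -0.545] w 0.09192658522242003 gf 0.0 q [-1.586  0.647  0.312  1.299 -0.037  1.541 -1.12 ]
```

```bash
python3 -m crank '[[0,[-0.5,0.15,0.24],[0,0,0]],[0,[-0.78,0.24,0.36],[0,0,0]],[0,[-0.78,0.24,0.36],[0,0,0]],[0,[-0.78,0.24,0.36],[0,0,0]],[0,[-0.78,0.24,0.36],[0,0,0]]]' >/dev/null
python3 -m crank '[[0,[-0.78,0.24,0.36],[0,0,0]],[0,[-0.78,0.24,0.36],[0,0,0]],[0,[-0.78,0.24,0.36],[0,0,0]],[0,[-0.5,0.15,0.24],[0,0,0]],[0,[0,0,0],[0,0,0]]]' >/dev/null
python3 - <<'E'
from go import *
delta(JAR+[0,0,.20],ori_jar(20))
cv2.imwrite("pics/s2.png",camera("scene")["img"][:,:,::-1])
E
```

```text
t 3.2 tcp [0.351 0.259 0.211] goal [0.42  0.114 0.195] d mm [  69.27  -145.074  -15.251]
shift in target axes [-2.808  0.855  1.347] in current axes [-2.802  0.874  1.348] turn [-0.024  0.014 -0.066]
F [ 0.191 -0.047  0.169] w 0.09194498492281868 gf 0.0 q [-1.291  0.3    0.418  1.959  0.158  1.142 -0.788]
```

View pics/s2.png

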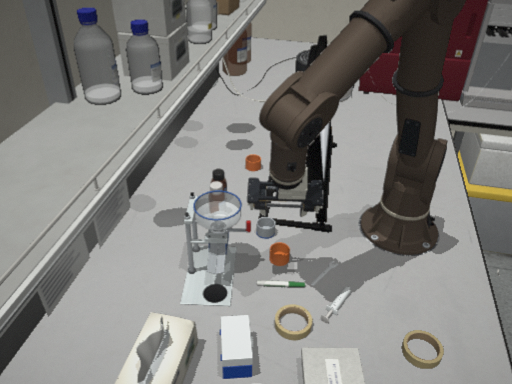

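Scene view: the arm is above the marker and orange-cup area with its elbow high. The gripper is at (285,195) and the jar at (266,228). The forearm clears the screen.

```bash
python3 -m crank '[[0,[-0.5,0.15,0.24],[0,0,0]],[0,[-0.6,0.18,0.29],[0,0,0]],[0,[-0.6,0.18,0.29],[0,0,0]],[0,[-0.6,0.18,0.29],[0,0,0]],[0,[-0.5,0.16,0.24],[0,0,0]]]' 
python3 -m crank '[[0,[0,0,0],[0,0,0]],[0,[0,0,0],[0,0,0]]]' >/dev/null
python3 - <<'E'
from go import *
delta(JAR+[0,0,.03],ori_jar(20))
a=camera("scene")["img"];b=camera("top")["img"]
cv2.imwrite("pics/s3.png",cv2.resize(np.hstack([a,b])[:,:,::-1],(800,300),interpolation=cv2.INTER_AREA))
E
```

```text
time_s: 3.75
tool_pos: [0.4192, 0.1185, 0.1947]
orientation: [0.133, 0.632, 0.755, -0.111]
force: [-0.2, 0.6, 0.4]
width: 0.0917
grasp_force: 0.0
t 3.95 tcp [0.419 0.12  0.195] goal [0.42  0.114 0.025] d mm [   1.486   -5.658 -169.467]
shift in target axes [1.05  0.009 3.225] in current axes [1.047 0.008 3.226] turn [ 0.006 -0.008 -0.001]
F [-1.029 -0.908  0.392] w 0.09190190821883244 gf 0.0 q [-1.068  0.263  0.505  2.07   0.234  0.989 -0.537]
```

View pics/s3.png

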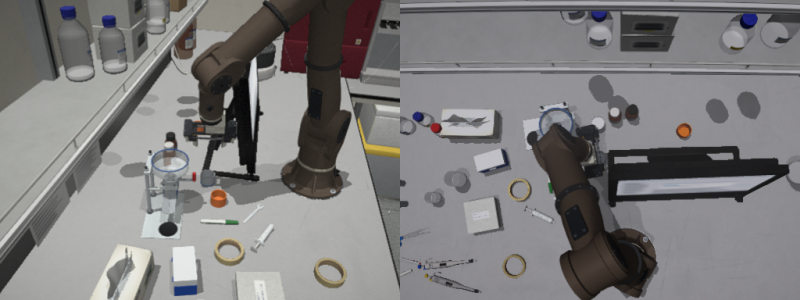

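Left: the gripper is above the jar and the jar sits below it at (208,177). Right: the arm and forearm stay left of the screen with a visible gap. I'll descend.

```bash
python3 -m crank '[[0,[0.17,0,0.52],[0,0,0]],[0,[0.17,0,0.52],[0,0,0]],[0,[0.17,0,0.52],[0,0,0]],[0,[0.17,0,0.52],[0,0,0]],[0,[0.1,0,0.32],[0,0,0]]]' 
python3 -m crank '[[0,[0.08,0,0.26],[0,0,0]],[0,[0.08,0,0.26],[0,0,0]],[0,[0.08,0,0.26],[0,0,0]],[0,[0,0,0],[0,0,0]]]'
python3 - <<'E'
from go import *
delta(JAR+[0,0,.03],ori_jar(20))
E
```

```text
time_s: 4.55
tool_pos: [0.4187, 0.1158, 0.0669]
orientation: [0.133, 0.631, 0.756, -0.112]
force: [-0.9, -0.8, 0.4]
width: 0.0918
grasp_force: 0.0
time_s: 4.95
tool_pos: [0.419, 0.1134, 0.0266]
orientation: [0.133, 0.631, 0.756, -0.112]
force: [-0.1, 0.1, 0.2]
width: 0.0917
grasp_force: 0.0
t 4.95 tcp [0.419 0.113 0.027] goal [0.42  0.114 0.025] d mm [ 1.276  0.595 -1.308]
shift in target axes [0.016 0.027 0.022] in current axes [0.016 0.027 0.022] turn [-0.012  0.008  0.033]
F [-0.065  0.059  0.241] w 0.09169849642460466 gf 0.0 q [-0.974  0.573  0.442  2.215  0.167  0.547 -0.549]
```

```bash
python3 -m crank '[[110,[0,0.03,0.02],[0,0,0]],[180,[0,0,0],[0,0,0]],[200,[0,0,0],[0,0,0]],[200,[0,0,0],[0,0,0]],[200,[0,0,0],[0,0,0]]]' 20
python3 -m crank '[[200,[0,0,0],[0,0,0]],[200,[0,0,0],[0,0,0]],[200,[-0.07,0,-0.19],[0,0,0]],[200,[-0.1,0,-0.28],[0,0,0]],[200,[0,0,0],[0,0,0]]]'
```

```text
time_s: 5.45
tool_pos: [0.4216, 0.1125, 0.0272]
orientation: [0.133, 0.632, 0.755, -0.111]
force: [-0.6, 0.7, 3.6]
width: 0.0603
grasp_force: 20.0
time_s: 5.95
tool_pos: [0.4218, 0.1125, 0.0532]
orientation: [0.133, 0.633, 0.755, -0.111]
force: [0.2, 0.9, -1.4]
width: 0.0603
grasp_force: 20.0
```

Run:
```python
from go import *
S=camera("scene");T=camera("top")
st=lambda P:np.c_[(P-SPOT)@SX,(P-SPOT)@SY,P[:,2]]*1e3
print("post bases S",st(plane(S,[(191.5,270.5),(196,248.5)],.006)))
print("post tops T z.2,.25",st(plane(T,[(181.8,139),(211,133)],.2)),st(plane(T,[(181.8,139),(211,133)],.25)))
print("post top S: ",[ (st(tri(S,[a],T,[b])[0][None]),tri(S,[a],T,[b])[1]) for a,b in(((187,217),(181.8,139)),((192,194.5),(211,133)))])
delta([.33,.20,.14],ori_jar(20))
```

```text
post bases S [[  76.909  -80.179    6.   ]
 [  77.045 -172.955    6.   ]]
post tops T z.2,.25 [[  71.708  -76.921  200.   ]
 [  75.105 -167.991  200.   ]] [[  57.971  -83.484  250.   ]
 [  61.25  -171.373  250.   ]]
post top S:  [(array([[ 72.974, -77.676, 206.301]]), np.float64(0.005779382989641152)), (array([[  73.682, -168.863,  213.161]]), np.float64(0.0042869835825559855))]
t 6.05 tcp [0.421 0.113 0.052] goal [0.33  0.198 0.135] d mm [-91.048  85.778  83.251]
shift in target axes [ 1.318 -1.492 -2.251] in current axes [ 1.319 -1.491 -2.251] turn [ 0.007 -0.009 -0.002]
F [-0.737  0.391 -2.305] w 0.06063883729929523 gf 19.999094316735864 q [-0.984  0.52   0.457  2.2    0.176  0.609 -0.541]
```

```bash
python3 -m crank '[[200,[-0.27,0,-0.75],[0,0,0]],[200,[0.32,-0.3,-0.3],[0,0,0]],[200,[0.32,-0.3,-0.3],[0,0,0]],[200,[0.32,-0.3,-0.3],[0,0,0]],[200,[0.32,-0.3,-0.3],[0,0,0]]]' >/dev/null
python3 -m crank '[[200,[0.32,-0.3,-0.3],[0,0,0]],[200,[0.65,0.12,-0.24],[0,0,0]],[200,[0.65,0.12,-0.24],[0,0,0]],[200,[0.65,0.12,-0.24],[0,0,0]],[200,[0.65,0.12,-0.24],[0,0,0]]]'
python3 -m crank '[[200,[0,0,0],[0,0,0]]]' >/dev/null
python3 - <<'E'
from go import *
delta(SPOT+[0,0,.09]+SY*.02,ori_jar(20))
E
```

```text
time_s: 7.05
tool_pos: [0.3286, 0.3404, 0.1348]
orientation: [0.133, 0.632, 0.755, -0.112]
force: [1.2, 0.2, -2.6]
width: 0.0601
grasp_force: 20.0
t 7.15 tcp [0.328 0.344 0.134] goal [0.502 0.423 0.089] d mm [173.687  78.041 -45.093]
shift in target axes [1.18  3.694 0.53 ] in current axes [1.161 3.698 0.542] turn [ 0.028 -0.031  0.055]
F [-0.904 -0.473 -2.458] w 0.06026107202243647 gf 19.999453285709023 q [-1.366  0.481  0.392  1.913  0.068  1.034 -0.854]
```

```bash
python3 -m crank '[[200,[0.1,0.5,0],[0,0,0]],[200,[0.22,0.64,0.1],[0,0,0]],[200,[0.22,0.64,0.1],[0,0,0]],[200,[0.22,0.64,0.1],[0,0,0]],[200,[0.22,0.64,0.1],[0,0,0]]]' >/dev/null
python3 -m crank '[[200,[0.18,0.62,0.1],[0,0,0]],[200,[0,0,0],[0,0,0]]]'
python3 - <<'E'
from go import *
delta(SPOT+[0,0,.032],ori_jar(20))
S=camera("scene");cv2.imwrite("pics/s4.png",cv2.resize(S["img"][190:320,170:330][:,:,::-1],(640,520),interpolation=cv2.INTER_CUBIC))
E
```

```text
time_s: 7.85
tool_pos: [0.5054, 0.4156, 0.0898]
orientation: [0.134, 0.633, 0.754, -0.112]
force: [0.0, -0.7, -1.8]
width: 0.0604
grasp_force: 20.0
t 7.85 tcp [0.505 0.416 0.09 ] goal [0.505 0.403 0.031] d mm [  0.079 -12.767 -58.51 ]
shift in target axes [ 0.164 -0.043  1.186] in current axes [ 0.167 -0.044  1.185] turn [-0.     0.028 -0.028]
F [ 0.019 -0.729 -1.79 ] w 0.06036363269272333 gf 19.998829532414675 q [-1.136  0.772  0.387  1.494  0.013  1.132 -0.656]
```

View pics/s4.png

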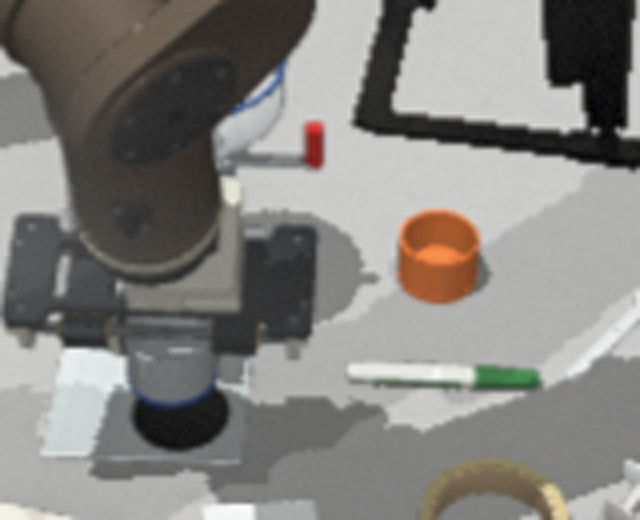

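The jar hangs upright above the disc: jar at crop columns 130–216, blue foot at row 403, disc below at (180,412). I'll compare its silhouette with the predicted one before lowering.

Run:
```python
from go import *
S=camera("scene");s,p,R=cur();G=p-.005*R.apply([0,0,1]);print("G",G)
a=np.radians(np.arange(0,360,5))
for z in(-.032,0.):
    u=proj(S,np.c_[G[0]+.03*np.cos(a),G[1]+.03*np.sin(a),0*a+G[2]+z]);print(z,"cols",u[:,0].min(),u[:,0].max(),"rows",u[:,1].min(),u[:,1].max(),"col of max row",u[u[:,1].argmax(),0])
i=S["img"].astype(int);print("col213 rows280-300",i[280:300,213].tolist())
for r in(278,282,285):print(r,i[r,198:230].max(1))
```

```text
G [0.502 0.417 0.095]
-0.032 cols 202.81483764866485 225.50261356778134 rows 273.4847271722284 290.3186245191826 col of max row 213.89402866256614
0.0 cols 202.21686493962045 225.25637382038195 rows 265.00697335973115 281.75994836716023 col of max row 213.45969318860318
col213 rows280-300 [[109, 113, 114], [112, 115, 117], [109, 111, 112], [110, 114, 114], [110, 114, 115], [109, 111, 114], [110, 113, 116], [109, 112, 114], [111, 113, 114], [106, 109, 111], [81, 93, 112], [41, 52, 76], [26, 30, 41], [30, 29, 30], [28, 28, 28], [21, 23, 22], [26, 25, 26], [23, 25, 24], [22, 21, 24], [22, 24, 23]]
278 [204 169 136 120 100 101 107 135 138 119 113 109 112 110 123 131 131 131
 131 129 127 115 115 108 104  86  69  63  73  78  78  75]
282 [230 229 231 233 166 102 103 107 110 110 109 112 117 117 117 112 115 116
 114 111 110 106 105 104  99  95  93 109 120 120 119 116]
285 [230 229 232 232 188 126 102 105 107 115 113 112 110 115 116 114 113 112
 113 113 110 108 105 103 100 100 137 138 126 126 125 122]
```

```bash
sed -i 's/SPOT=np.array(\[.5052,.4045/SPOT=np.array([.5058,.4035/' go.py; python3 -m crank '[[200,[0,0,0],[0,0,0]]]' | head -2
python3 - <<'E'
from go import *
delta(SPOT+[0,0,.034],ori_jar(20))
E
```

```text
time_s: 8.05
tool_pos: [0.5011, 0.4162, 0.0916]
t 8.05 tcp [0.501 0.416 0.092] goal [0.506 0.402 0.033] d mm [  4.984 -14.383 -58.292]
shift in target axes [0.116 0.048 1.198] in current axes [0.117 0.05  1.198] turn [-0.017  0.008  0.007]
F [-0.684  0.269 -1.876] w 0.060337971090551404 gf 19.99912722967565 q [-1.14   0.766  0.385  1.499  0.013  1.133 -0.657]
```

```bash
python3 -m crank '[[200,[0.03,0.015,0.3],[0,0,0]],[200,[0.03,0.015,0.3],[0,0,0]],[200,[0.03,0.01,0.3],[0,0,0]],[200,[0.03,0.01,0.25],[0,0,0]],[200,[0,0,0],[0,0,0]]]' |head -2
python3 -m crank '[[200,[0,0,0],[0,0,0]]]' | head -4
python3 - <<'E'
from go import *
delta(SPOT+[0,0,.032],ori_jar(20))
E
```

```text
time_s: 8.55
tool_pos: [0.5062, 0.4015, 0.0337]
time_s: 8.65
tool_pos: [0.507, 0.4031, 0.0358]
orientation: [0.133, 0.632, 0.755, -0.112]
force: [0.8, 0.6, -1.9]
t 8.65 tcp [0.507 0.403 0.036] goal [0.506 0.402 0.031] d mm [-0.946 -1.285 -4.464]
shift in target axes [ 0.01  -0.023  0.091] in current axes [ 0.01  -0.023  0.091] turn [-0.005  0.007  0.001]
F [ 0.807  0.551 -1.854] w 0.06034184446908079 gf 19.999152654781938 q [-1.118  0.824  0.373  1.546  0.005  1.025 -0.655]
```

```bash
python3 -m crank '[[200,[0.01,-0.02,0.05],[0,0,0]],[200,[0,0,0],[0,0,0]]]'|sed -n '2p;4p'
python3 -m crank '[[200,[0.01,0,0.03],[0,0,0]],[200,[0,0,0],[0,0,0]]]'|sed -n '2p;4p'; python3 -m crank '[[200,[0,0,0],[0,0,0]]]'|sed -n '2p;4p'
```

```text
tool_pos: [0.5061, 0.4032, 0.0338]
force: [0.7, 0.3, -2.2]
tool_pos: [0.5061, 0.4029, 0.0321]
force: [-0.1, -0.3, -2.7]
tool_pos: [0.5062, 0.4029, 0.0321]
force: [0.7, -0.6, -1.0]
```

```bash
python3 -m crank '[[200,[0.01,0,0.025],[0,0,0]],[200,[0,0,0],[0,0,0]]]'|sed -n '2p;4p'
python3 - <<'E'
from go import *
S=camera("scene");s,p,R=cur();G=p-.005*R.apply([0,0,1]);print("G",G)
i=S["img"].astype(int);print("col214",i[288:308,214].max(1))
print(proj(S,[SPOT,SPOT-[.034,0,0]]))
for r in(290,294,297,300):print(r,i[r,198:232].max(1))
E
```

```text
tool_pos: [0.5064, 0.4029, 0.0314]
force: [-1.9, 0.4, 3.8]
G [0.506 0.405 0.036]
col214 [145 118 103 107 113 113 111 110 114 110 111 111 109 107 104 111 122 121
 166 175]
[[214.949 292.893]
 [226.894 295.034]]
290 [111 113 120 119 101  77  89 103 146 153 128 111 107 104 104 103 103 108
 105 104 101 103 116 110 102  95  72  50  46  54  57  57  54  47]
294 [118 118 119 117  92  62  84  99 104 108 110 107 112 113 113 113 111 112
 113 109 108 107 104 103  99  97  92  73  53  94 113 116 118 106]
297 [117 120 116 119 119  94  84  96 103 106 109 112 109 111 113 115 110 113
 110 113 109 107 104 101 100  94  79  72 100 115 116 118 119 112]
300 [118 115 120 120 120 121 119 115 106 102 104 108 112 112 108 113 109 111
 111 110 107 102 101  84  76  98 112 117 115 118 114 118 109 105]
```

```bash
python3 -m crank '[[160,[0,0,0],[0,0,0]],[60,[0,0,0],[0,0,0]],[0,[0,0,0],[0,0,0]],[0,[0,0,0],[0,0,0]],[0,[0,0,-0.3],[0,0,0]]]'|sed -n '4,5p'
python3 -m crank '[[0,[0,0,-0.6],[0,0,0]],[0,[0.3,0,-0.9],[0,0,0]],[0,[0.5,0,-0.8],[0,0,0]],[0,[0.5,0,-0.8],[0,0,0]],[0,[0.5,0,-0.5],[0,0,0]]]'|sed -n '2,4p'
python3 - <<'E'
from go import *
S=camera("scene");T=camera("top")
im=np.hstack([cv2.resize(x[:,:,::-1],(400,400),interpolation=cv2.INTER_CUBIC) for x in(S["img"][255:315,185:245],T["img"][150:210,145:205])]);cv2.imwrite("pics/s5.png",im)
delta(TAB,ori_tab(38))
E
```

```text
force: [0.4, -0.0, -0.2]
width: 0.0878
tool_pos: [0.4793, 0.5548, 0.1877]
orientation: [0.133, 0.632, 0.755, -0.109]
force: [1.0, 0.4, -0.3]
t 10.5 tcp [0.477 0.558 0.186] goal [0.447 0.27  0.144] d mm [ -30.209 -287.998  -41.964]
shift in target axes [ 1.781 -5.565 -0.327] in current axes [-4.951 -1.644  2.652] turn [ -8.649  -2.872 -15.77 ]
F [-0.678 -0.722 -0.274] w 0.0917045070753786 gf 0.0 q [-1.22   0.835  0.386  1.094 -0.03   1.485 -0.732]
```

View pics/s5.png

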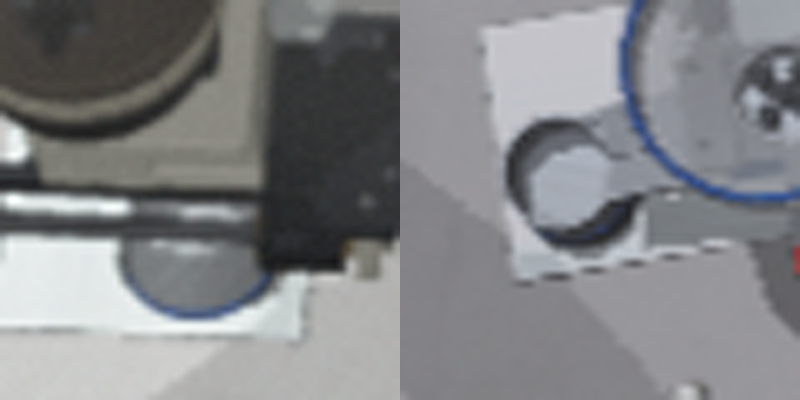

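The jar stands upright on the disc. Scene crop: its foot reaches row 318 (full-image row 302.7). Top crop: rim left edge at x=507, i.e. column 161. I'll quantify the centring.

Run:
```python
from go import *
S=camera("scene");T=camera("top");a=np.radians(np.arange(0,360,5))
ring=lambda c,z,r:np.c_[c[0]+r*np.cos(a),c[1]+r*np.sin(a),0*a+z]
for nm,c in(("avg",SPOT),("S",[.5064,.4026]),("T",[.504,.4063])):
    u=proj(S,ring(c,.004,.03));v=proj(T,ring(c,.044,.03));b=proj(T,ring(c,.004,.03))
    print(nm,"S base cols",u[:,0].min(),u[:,0].max(),"bottom",u[:,1].max(),"T rim cols",v[:,0].min(),v[:,0].max(),"rows",v[:,1].min(),v[:,1].max(),"T base bottom",b[:,1].max())
i=S["img"].astype(int)
for r in(297,299):print("S",r,i[r,198:232].tolist()[3:10],i[r,222:232].max(1))
print("S cols",[(c,i[299:307,c].max(1).tolist(),i[299:307,c].min(1).tolist()) for c in(212,214,216)])
j=T["img"].max(2).astype(int);print("T row174",j[174,156:168]);print("T row177",j[177,156:168])
for c in(167,169,171):print("T col",c,j[162:192,c])
```

```text
avg S base cols 204.0021966308542 225.86761089772682 bottom 301.3743069240841 T rim cols 161.45617834351947 179.202747750429 rows 165.62743740690217 183.26099656824923 T base bottom 185.03081361698435
S S base cols 203.89127216543315 225.7431282255722 bottom 301.0826477250521 T rim cols 161.72898881816712 179.4757257717802 rows 165.45394371191702 183.08598487966745 T base bottom 184.85992544634283
T S base cols 204.3248876829722 226.23246929512786 bottom 302.2797519507144 T rim cols 160.6081785515425 178.3541015426046 rows 166.14778520966107 183.7858386495757 T base bottom 185.5432832769767
S 297 [[228, 234, 233], [227, 232, 232], [169, 176, 176], [99, 109, 122], [102, 107, 119], [114, 119, 121], [123, 128, 128]] [110 112  80  59  66  78  88 108 116 101]
S 299 [[228, 233, 233], [229, 234, 234], [230, 235, 234], [221, 228, 228], [154, 165, 176], [98, 112, 138], [103, 112, 127]] [ 99 102 134 201 205 199 204 207 180 168]
S cols [(212, [125, 125, 130, 132, 227, 239, 179, 194], [119, 119, 97, 92, 218, 234, 174, 192]), (214, [122, 122, 135, 131, 221, 238, 180, 193], [118, 116, 99, 83, 211, 233, 175, 191]), (216, [121, 120, 129, 139, 227, 238, 173, 193], [115, 112, 86, 90, 216, 234, 168, 191])]
T row174 [155 155 156 165 156  60  65  86 108 112 144 179]
T row177 [156 156 157 162 148  62  69  94 137 180 180 180]
T col 167 [202 202 201 202 200 172  68  70  97 112 116 151 179 183 185 180 180 181
 182 179 167 156  85  75 102 179 181 180 172  98]
T col 169 [201 201 202 202 200 166  69  80 109 112 122 187 184 181 185 181 180 181
 182 182 180 159 101  63  63 130 188 179 177  89]
T col 171 [202 202 202 201 200 178  93  91 111 122 186 188 188 180 185 184 181 181
 183 182 176 160  64  64  60 103 139 198 168 145]
```

Both views agree: the jar is centred in x but about 4 mm too far along +y, with its foot covering the disc's near edge. I'll regrasp it and shift it.

```bash
python3 -m crank '[[0,[-0.5,0,0.5],[0,0,0]],[0,[-0.5,0,0.8],[0,0,0]],[0,[-0.5,0,0.8],[0,0,0]],[0,[-0.3,0,0.8],[0,0,0]],[0,[0,0,0.5],[0,0,0]]]'|sed -n '2,4p'
python3 -m crank '[[0,[0,0,0.25],[0,0,0]],[0,[0,0,0],[0,0,0]]]'|sed -n '2,4p'
python3 - <<'E'
from go import *
delta([.506,.405,.0365],ori_jar(20))
E
```

```text
tool_pos: [0.5055, 0.4043, 0.0532]
orientation: [0.134, 0.634, 0.753, -0.114]
force: [-0.4, -0.2, 0.6]
tool_pos: [0.5049, 0.4051, 0.0412]
orientation: [0.133, 0.633, 0.754, -0.113]
force: [-0.9, -0.4, 0.4]
t 11.3 tcp [0.505 0.405 0.041] goal [0.506 0.403 0.032] d mm [ 1.433 -1.83  -9.413]
shift in target axes [0.026 0.022 0.191] in current axes [0.026 0.022 0.191] turn [-0.031  0.026 -0.006]
F [-0.935 -0.431  0.417] w 0.09172898234258038 gf 0.0 q [-1.123  0.819  0.375  1.541  0.005  1.039 -0.657]
```

```bash
python3 -m crank '[[0,[0.03,0.02,0.19],[0,0,0]],[110,[0,0,0],[0,0,0]],[200,[0,0,0],[0,0,0]],[200,[0,0,0],[0,0,0]],[200,[0,0,0],[0,0,0]]]' 20|sed -n '2,6p'
python3 -m crank '[[200,[-0.02,0,-0.05],[0,0,0]],[200,[0,0,0],[0,0,0]],[200,[-0.08,0,0.03],[0,0,0]],[200,[0,0,0],[0,0,0]],[200,[0,0,0],[0,0,0]]]'|sed -n '2,6p'
```

```text
tool_pos: [0.5068, 0.4059, 0.0335]
orientation: [0.133, 0.632, 0.755, -0.111]
force: [-0.3, 0.7, -0.2]
width: 0.0641
grasp_force: 0.0
tool_pos: [0.5075, 0.4007, 0.0356]
orientation: [0.133, 0.633, 0.755, -0.112]
force: [0.3, 0.3, -2.1]
width: 0.0602
grasp_force: 20.0
```

```bash
python3 -m crank '[[200,[0.015,0,0.04],[0,0,0]],[200,[0,0,0],[0,0,0]]]'|sed -n '2,6p';python3 -m crank '[[200,[0,0,0],[0,0,0]]]'|sed -n '2,6p'
```

```text
tool_pos: [0.5076, 0.4012, 0.0339]
orientation: [0.133, 0.632, 0.755, -0.111]
force: [-0.2, -0.2, 3.1]
width: 0.0606
grasp_force: 20.0
tool_pos: [0.5076, 0.4012, 0.0339]
orientation: [0.133, 0.632, 0.755, -0.111]
force: [-0.8, -0.4, 4.5]
width: 0.0606
grasp_force: 20.0
```

```bash
python3 -m crank '[[160,[0,0,0],[0,0,0]],[60,[0,0,0],[0,0,0]],[0,[0,0,0],[0,0,0]],[0,[0,0,0],[0,0,0]],[0,[0,0,-0.3],[0,0,0]]]'|sed -n '4,5p'
python3 -m crank '[[0,[0,0,-0.6],[0,0,0]],[0,[0.3,0,-0.9],[0,0,0]],[0,[0.5,0,-0.8],[0,0,0]],[0,[0.5,-0.3,-0.8],[0,0,0]],[0,[0.3,-0.8,-0.5],[0,0,0]]]'>/dev/null
python3 -m crank '[[0,[0,-0.9,-0.1],[0,0,0]],[0,[0,-0.9,-0.1],[0,0,0]],[0,[0,-0.9,-0.1],[0,0,0]],[0,[0,-0.5,0],[0,0,0]],[0,[0,0,0],[0,0,0]]]'|sed -n '2,4p'
python3 - <<'E'
from go import *
S=camera("scene");T=camera("top");i=S["img"].astype(int);j=T["img"].astype(int)
im=np.hstack([cv2.resize(x[:,:,::-1],(400,400),interpolation=cv2.INTER_CUBIC) for x in(S["img"][255:315,185:245],T["img"][150:210,145:205])]);cv2.imwrite("pics/s6.png",im)
print("S cols",[(c,i[298:306,c].max(1).tolist()) for c in(212,214,216)])
for r in(294,297):print("S",r,i[r,198:232].max(1))
delta(TAB-ori_tab(38).apply([0,0,.1]),ori_tab(38))
E
```

```text
force: [0.0, -0.3, 0.6]
width: 0.0876
tool_pos: [0.2652, 0.5093, 0.2046]
orientation: [0.132, 0.63, 0.757, -0.111]
force: [0.2, -0.4, 0.3]
S cols [(212, [117, 117, 123, 78, 105, 211, 226, 164]), (214, [113, 113, 115, 78, 91, 204, 227, 163]), (216, [110, 111, 110, 74, 112, 208, 227, 158])]
S 294 [220 220 221 216 160  90  97 111 114 116 116 120 122 121 116 117 114 114
 112 108 107 107 104 101  98  96  89  57  43 107 141 194 217 165]
S 297 [219 220 220 223 224 169 102  98 114 120 116 115 115 120 116 117 113 111
 111 109 106 105 103 100  96  74  47  88 173 212 215 219 218 191]
t 14.2 tcp [0.27  0.509 0.205] goal [0.386 0.259 0.223] d mm [ 116.574 -249.143   18.332]
shift in target axes [-1.346 -5.315  0.586] in current axes [-5.123  1.415  1.469] turn [ -8.734  -2.831 -15.791]
F [ 0.207 -0.308  0.471] w 0.09189474375196753 gf 0.0 q [-1.508  0.579  0.373  1.529 -0.01   1.359 -0.98 ]
```

View pics/s6.png

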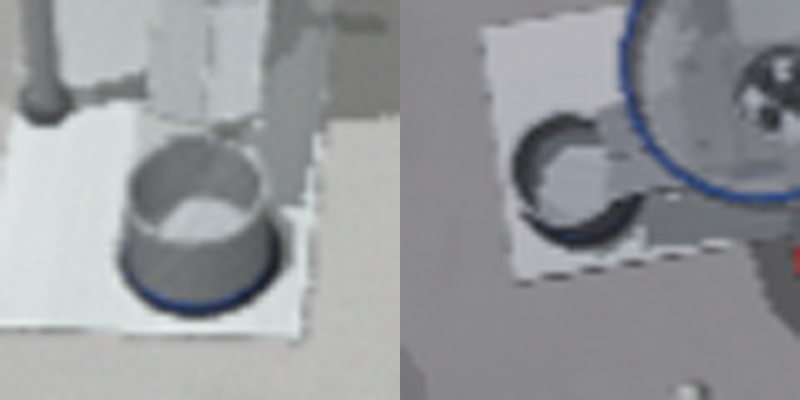

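The jar now stands well centred. Scene crop: a dark disc margin shows in front (195,315) and to the right (280,250), with about 1–2 mm residual. Next I turn the gripper for the tab.

```bash
python3 -m crank '[[0,[0,0,0],[-0.54,-0.18,-0.98]],[0,[0,0,0],[-0.54,-0.18,-0.98]],[0,[0,0,0],[-0.54,-0.18,-0.98]],[0,[0,0,0],[-0.54,-0.18,-0.98]],[0,[0,0,0],[-0.54,-0.18,-0.98]]]'|sed -n '2,4p'
python3 -m crank '[[0,[0,0,0],[-0.54,-0.18,-0.98]],[0,[0,0,0],[-0.54,-0.18,-0.98]],[0,[0,0,0],[-0.54,-0.18,-0.98]],[0,[0,0,0],[-0.54,-0.18,-0.98]],[0,[0,0,0],[-0.54,-0.18,-0.98]]]'|sed -n '2,4p'
python3 -m crank '[[60,[0,0,0],[-0.54,-0.18,-0.98]],[100,[0,0,0],[-0.54,-0.18,-0.98]],[100,[0,0,0],[-0.54,-0.18,-0.98]],[100,[0,0,0],[-0.54,-0.18,-0.98]],[100,[0,0,0],[-0.54,-0.18,-0.98]]]'|sed -n '2,4p'
python3 -m crank '[[100,[0,0,0],[-0.54,-0.18,-0.98]],[100,[0,0,0],[0,0,0]]]'|sed -n '2,5p'
python3 - <<'E'
from go import *
delta(TAB-ori_tab(38).apply([0,0,.1]),ori_tab(38))
E
```

```text
tool_pos: [0.2719, 0.5082, 0.2039]
orientation: [0.21, 0.433, 0.874, -0.072]
force: [0.8, -0.4, -0.5]
tool_pos: [0.2718, 0.5083, 0.204]
orientation: [0.272, 0.208, 0.939, -0.029]
force: [0.9, 0.9, -0.3]
tool_pos: [0.2717, 0.5083, 0.204]
orientation: [0.318, -0.03, 0.947, 0.015]
force: [0.3, -0.4, 0.2]
tool_pos: [0.2717, 0.5068, 0.2037]
orientation: [0.325, -0.077, 0.942, 0.023]
force: [-0.5, -0.2, -0.3]
width: 0.056
t 15.9 tcp [0.272 0.507 0.204] goal [0.386 0.259 0.223] d mm [ 114.718 -247.351   19.116]
shift in target axes [-1.332 -5.273  0.555] in current axes [-1.375 -5.253  0.629] turn [-0.159  0.009 -0.095]
F [-0.54  -0.199 -0.288] w 0.05603304286059127 gf 0.0 q [-1.742  0.335  0.219  2.076  0.86   0.807 -0.44 ]
```

```bash
python3 -m crank '[[100,[-0.19,-0.7,0.09],[-0.03,0,-0.02]],[100,[-0.19,-0.75,0.09],[-0.03,0,-0.02]],[100,[-0.19,-0.75,0.09],[-0.03,0,-0.02]],[100,[-0.19,-0.75,0.09],[-0.03,0,-0.02]],[100,[-0.19,-0.75,0.09],[-0.03,0,-0.02]]]'|sed -n '2,4p'
python3 -m crank '[[100,[-0.19,-0.75,0.09],[0,0,0]],[100,[-0.19,-0.75,0.09],[0,0,0]],[100,[0,0,0],[0,0,0]],[100,[0,0,0],[0,0,0]]]'|sed -n '2,5p'
python3 - <<'E'
from go import *
delta(TAB-ori_tab(38).apply([0,0,.0]),ori_tab(38))
S=camera("scene");cv2.imwrite("pics/s7.png",cv2.resize(S["img"][130:330,150:420][:,:,::-1],(800,592),interpolation=cv2.INTER_CUBIC))
E
```

```text
tool_pos: [0.3535, 0.3331, 0.2163]
orientation: [0.325, -0.081, 0.942, 0.029]
force: [1.3, 0.3, 0.4]
tool_pos: [0.3865, 0.2636, 0.221]
orientation: [0.325, -0.081, 0.942, 0.029]
force: [0.1, 0.4, 0.3]
width: 0.0555
t 16.8 tcp [0.387 0.264 0.221] goal [0.447 0.27  0.144] d mm [ 60.517   6.647 -76.895]
shift in target axes [-0.011 -0.081  1.96 ] in current axes [-0.01  -0.079  1.96 ] turn [-0.011  0.008 -0.062]
F [0.071 0.413 0.304] w 0.055547579861271006 gf 0.0 q [-1.506 -0.022  0.397  2.465  1.154  0.582 -0.331]
```

View pics/s7.png

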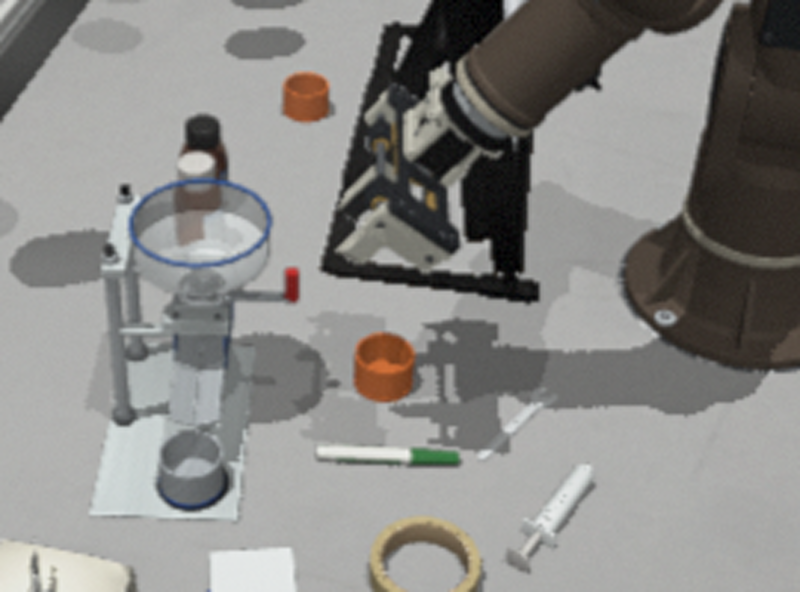

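Scene crop: the gripper is lined up in front of the red tab at (292,285). The jar stands on the disc at (193,470), the bottle and marker are untouched, and the arm is clear of the screen.

```bash
python3 -m crank '[[100,[0,-0.04,0.4],[0,0,0]],[100,[0,-0.04,0.5],[0,0,0]],[100,[0,0,0.5],[0,0,0]],[100,[0,0,0.3],[0,0,0]],[100,[0,0,0.2],[0,0,0]]]'|sed -n '2,5p'
python3 -m crank '[[100,[0,0,0],[0,0,0]]]'|sed -n '2,5p'
python3 - <<'E'
from go import *
delta(TAB,ori_tab(38))
S=camera("scene");cv2.imwrite("pics/s8.png",cv2.resize(S["img"][190:260,200:300][:,:,::-1],(800,560),interpolation=cv2.INTER_CUBIC))
E
```

```text
tool_pos: [0.4443, 0.2721, 0.1441]
orientation: [0.324, -0.084, 0.942, 0.028]
force: [-0.1, 0.4, 0.1]
width: 0.0559
tool_pos: [0.4442, 0.2717, 0.1444]
orientation: [0.324, -0.084, 0.942, 0.028]
force: [0.4, -0.0, -0.8]
width: 0.0555
t 17.45 tcp [0.444 0.272 0.144] goal [0.447 0.27  0.144] d mm [ 2.795 -1.494 -0.297]
shift in target axes [-0.036 -0.039  0.035] in current axes [-0.036 -0.039  0.035] turn [-0.006  0.001  0.021]
F [ 0.402 -0.028 -0.786] w 0.055475730446980044 gf 0.0 q [-1.324  0.265  0.441  2.475  1.816  0.332 -0.921]
```

View pics/s8.png

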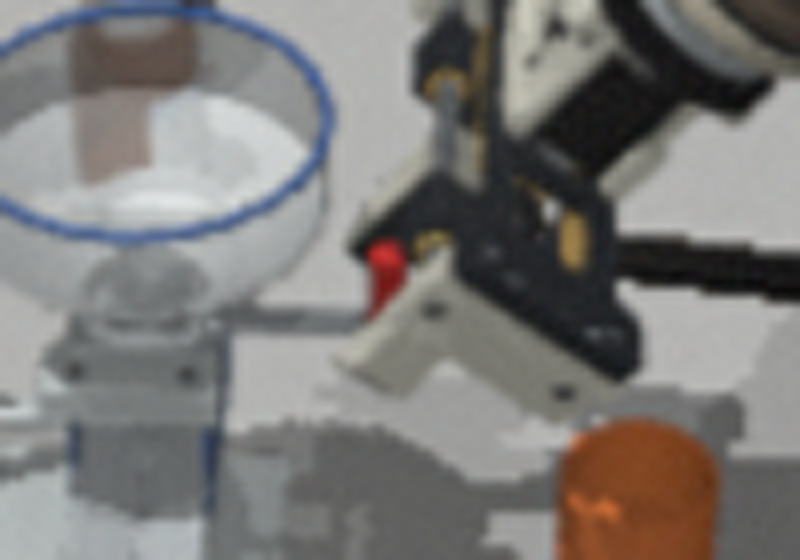

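The red tab at (385,280) sits between the open fingers, and the gripper body clears the bin rim. I'll close on the tab.

```bash
python3 -m crank '[[150,[-0.03,-0.04,0.03],[0,0,0]],[200,[0,0,0],[0,0,0]],[255,[0,0,0],[0,0,0]],[255,[0,0,0],[0,0,0]],[255,[0,0,0],[0,0,0]]]' 25|sed -n '2,6p'
python3 -m crank '[[255,[0,0,0],[0,0,0]],[255,[0,0,0],[0,0,0]],[255,[0,0,0],[0,0,0]]]'|sed -n '2,6p'
python3 - <<'E'
from go import *
_,p,R=cur();print("pull 10mm in tool units",R.inv().apply(-SX*.01)/.05);delta(p,R)
E
```

```text
tool_pos: [0.4456, 0.2691, 0.1452]
orientation: [0.324, -0.084, 0.942, 0.029]
force: [-0.5, 0.2, 0.6]
width: 0.0202
grasp_force: 0.0
tool_pos: [0.4458, 0.2685, 0.145]
orientation: [0.324, -0.083, 0.942, 0.029]
force: [-3.1, -2.7, 4.7]
width: 0.0101
grasp_force: 25.0
pull 10mm in tool units [ 0.158  0.    -0.123]
t 18.3 tcp [0.446 0.269 0.145] goal [0.449 0.269 0.141] d mm [ 3.03   0.541 -3.94 ]
shift in target axes [-0.  -0.   0.1] in current axes [-0.  -0.   0.1] turn [0. 0. 0.]
F [-3.069 -2.738  4.7  ] w 0.01014195241958829 gf 25.00076450407505 q [-1.315  0.261  0.442  2.478  1.829  0.328 -0.927]
```

```bash
python3 -m crank '[[255,[0.08,0,-0.06],[0,0,0]],[255,[0.12,0,-0.09],[0,0,0]],[255,[0,0,0],[0,0,0]]]'|sed -n '2,6p'
python3 -m crank '[[255,[0.12,0,-0.09],[0,0,0]],[255,[0.12,0,-0.09],[0,0,0]],[255,[0.12,0,-0.09],[0,0,0]],[255,[0,0,0],[0,0,0]]]'|sed -n '2,6p'
python3 - <<'E'
from go import *
s,p,R=cur();d=p-np.array([.4458,.2685,.145]);print("gate mm",-d@SX*1e3,d@SY*1e3,d[2]*1e3,"q",s["q"],s["width"])
E
```

```text
tool_pos: [0.433, 0.2663, 0.1449]
orientation: [0.325, -0.084, 0.942, 0.029]
force: [-1.0, -4.4, 6.8]
width: 0.0099
grasp_force: 25.0
tool_pos: [0.411, 0.2624, 0.1449]
orientation: [0.325, -0.083, 0.942, 0.029]
force: [-0.4, -5.8, 12.1]
width: 0.0098
grasp_force: 25.0
gate mm 35.37312222706791 0.05738362735301962 -0.13392112328663996 q [-1.379  0.221  0.409  2.537  1.767  0.39  -0.939] 0.009769214767041689
```

```bash
python3 -m crank '[[255,[0.10,0,-0.10],[0,0,0]],[255,[0,0,0],[0,0,0]],[255,[0,0,0],[0,0,0]]]'|sed -n '2,6p'
python3 - <<'E'
from go import *
s,p,R=cur();d=p-np.array([.4458,.2685,.145]);print("gate mm",-d@SX*1e3,d@SY*1e3,d[2]*1e3,"q",s["q"],s["width"])
i=camera("top")["img"];m=i[130:190,175:225].max(2);cv2.imwrite("t9.png",i[...,::-1])
print("dark px in bin",blobs(m<60,2))
E
```

```text
tool_pos: [0.4037, 0.261, 0.145]
orientation: [0.324, -0.084, 0.942, 0.029]
force: [-1.2, -4.3, 4.4]
width: 0.0098
grasp_force: 25.0
gate mm 42.75519501157286 0.04141525320976343 -0.04957712403164116 q [-1.392  0.212  0.401  2.547  1.743  0.4   -0.931] 0.009795911235550138
dark px in bin [([35, 1, 2, 3, 5], [35.4, 2.2]), ([5, 6, 3, 3, 6], [5.83, 6.83]), ([44, 17, 1, 2, 2], [44.0, 17.5]), ([23, 28, 7, 2, 8], [26.0, 28.5]), ([22, 35, 3, 3, 8], [22.88, 35.88]), ([27, 36, 2, 1, 2], [27.5, 36.0]), ([0, 49, 6, 7, 20], [2.25, 52.0])]
```

Picture budget is spent, so I check the balls numerically against the first frames.

```bash
python3 -m crank '[[255,[0,0,0],[0,0,0]],[255,[0,0,0],[0,0,0]],[255,[0,0,0],[0,0,0]],[255,[0,0,0],[0,0,0]],[255,[0,0,0],[0,0,0]]]'|sed -n '2,4p'
cat > balls.py <<'E'
from h import *
T=camera("top")["img"].max(2).astype(int);S=camera("scene")["img"].max(2).astype(int);T0=cv2.imread("top0_raw.png").max(2).astype(int)
print("bin T0\n",T0[158:172,194:210]);print("bin T now\n",T[158:172,194:210])
print("jar T now\n",T[168:186:1,162:180]);print("jar S now\n",S[272:296:1,203:228])
E
python3 balls.py
```

```text
tool_pos: [0.4039, 0.2611, 0.1449]
orientation: [0.324, -0.084, 0.942, 0.029]
force: [-1.4, -3.0, 5.6]
bin T0
 [[120 123 124 128 102  79  89 102 110 104  98  90 106 126 131 128]
 [119 123 125  99  78  92  98 143 167 135  87  74 121 130 126 133]
 [119 123  98  70  73  70  77 140 151 101  71  69  78 128 153 144]
 [120 114  93  74  70  71  61 127 164 118  64  62  62 134 166 147]
 [121 105  84  87  77  62  57  83  91  73  61  64  85 143 155 142]
 [122  95  93 147 130  70  66  69  69  64  72  94 144 169 170 161]
 [120  92 134 171 170 138  90  74  66  60  64  86 114 150 168 160]
 [121 108 128 161 169 133 115  99  64  57  59  69  66  91 146 155]
 [123 130 112 138 132  76  68  78 102 104  81  70  66  61 130 150]
 [124 127 109 135 125  70  67  60 132 169 128  70  59  78 127 140]
 [126 124 130 123 110  85  59  62 134 170 169 134  96 129 138 132]
 [128 125 126 131 129 108  90 100 144 169 168 164 158 146 137 135]
 [131 126 126 129 126 132 146 146 148 159 159 147 133 131 135 135]
 [132 125 123 129 129 128 127 126 133 147 138 131 134 133 133 133]]
bin T now
 [[122 122 123 127 100  64  63  58  51  
[... 4093 characters left out ...]
88 184 171 119  75  70  89 155 180 163
  129 104  91  85  60  81 119]
 [145 112 109 120 125 145 172 182 168 158 170 159 129 134 149 154 138 117
  102  94  91  85  65  56 109]
 [125 105 107 110 110 123 130 131 135 138 145 142 130 120 120 116 106  99
   97  93  90  85  65  47  91]
 [114 101 109 109 111 111 113 111 114 120 118 114 111 107 105 103 100 100
   97  93  89  83  63  44  86]
 [102 100 107 113 110 110 111 114 114 115 110 108 110 107 103 101 103 100
   96  92  91  85  60  42  86]
 [ 89  94 107 109 110 111 113 116 115 113 109 111 107 105 103 103 100 100
   95  94  90  82  55  43 102]
 [102  94 106 105 110 114 115 116 111 112 112 109 110 105 102 104 100  99
   94  93  90  75  47  52 121]]
```

Run:
```python
from h import *
S=camera("scene");T=camera("top");S0=cv2.imread("scene0_raw.png")[...,::-1].astype(int);T0=cv2.imread("top0_raw.png")[...,::-1].astype(int)
b=[(169,174.5),(174.2,176.7),(165.8,177.6),(170.8,180.9)]
P=plane(T,b,.014);print(P.round(4).tolist());print("in S",proj(S,P).round(1).tolist())
sd=S["img"].astype(int).max(2);s0=S0.max(2);d=sd-s0
print("chute S darker",blobs((d[225:275,200:240]<-35),3));print("chute S lighter",blobs((d[225:275,200:240]>35),3))
td=T["img"].astype(int).max(2);d=td-T0.max(2)
print("T darker",blobs(d[135:190,174:225]<-30,3),"T lighter",blobs(d[135:190,174:225]>30,3))
# table around the stand: stray dark things
d=sd-s0;print("S stray darker",[x for x in blobs(d[240:384,100:300]<-50,3)])
```

```text
[[0.5106, 0.414, 0.014], [0.5031, 0.3958, 0.014], [0.4998, 0.4246, 0.014], [0.4885, 0.407, 0.014]]
in S [[212.0, 293.0], [216.5, 288.5], [214.8, 296.6], [220.6, 292.4]]
chute S darker [([32, 0, 8, 4, 30], [35.73, 1.5]), ([29, 6, 11, 6, 58], [34.12, 8.5])]
chute S lighter []
T darker [([25, 23, 6, 4, 13], [27.62, 24.15]), ([33, 25, 3, 5, 9], [33.67, 27.11]), ([22, 28, 4, 7, 16], [23.62, 30.31]), ([0, 46, 8, 7, 16], [3.88, 49.56]), ([30, 52, 3, 3, 8], [30.88, 53.12])] T lighter [([28, 26, 6, 7, 22], [30.82, 29.41]), ([27, 32, 1, 3, 3], [27.0, 33.0]), ([0, 35, 3, 6, 15], [0.87, 37.93]), ([0, 43, 3, 5, 9], [0.56, 45.0])]
S stray darker [([169, 0, 31, 41, 500], [191.15, 18.13]), ([160, 18, 14, 7, 29], [167.03, 20.86]), ([103, 35, 13, 15, 97], [109.09, 40.72]), ([124, 45, 5, 13, 26], [126.65, 50.12])]
```

Run:
```python
from h import *
im=cv2.imread("pics/s6.png");s=cv2.resize(im[:,:400],(60,60),interpolation=cv2.INTER_AREA).max(2).astype(int);t=cv2.resize(im[:,400:],(60,60),interpolation=cv2.INTER_AREA).max(2).astype(int)
S=camera("scene")["img"].max(2).astype(int)[255:315,185:245];T=camera("top")["img"].max(2).astype(int)[150:210,145:205]
print("T diff rows168-186 cols160-180\n",(T-t)[16:36,15:36]);print("S diff rows 280-294 cols 203-226\n",(S-s)[23:40,18:42])
```

```text
T diff rows168-186 cols160-180
 [[   0    2    1    2    2    2    3    2    3    6    5    4    4    3
     0    0   -1    1    1    2    1]
 [   3    1    1    1    3    4    5    6    0   -5   -5   -2    8    6
     2    1    1    3    1    1    0]
 [   3    1    2    1    1    6   -4   -5   -1    1    0   -3   -6   -8
    -2    3    1    2    1    4    6]
 [   2    2    3   -1  -14   -8    0    0   -3   -3    1    2    5   -1
     1    5    0    1    1   -2   -3]
 [   3    1    2    3   -5    4   -2   -4    2    4    2    2    1    2
     1    0    3    1    1    3    2]
 [   3    3    5   -5    3    2    2    3    1   -1   -2   -4   -3   -2
    -5   -2    2    1    1    1    2]
 [   4    3    2   -1    0    1    3    0   -7   -4    6    5    5    5
     6    5    2    4    2    4    1]
 [   4    4   -3    0    0    2    2  -14  -45  -49  -25   -2    2    1
     2    0   -4   -1   -3    1    4]
 [   5    4   -3    1   -1    1   -2  -34  -80  -98  -96  -41   -1   -4
    -5    1    5    3    5    2    0]
 [   3    5   -4    2   -2   -7   -1  -28 -102 -104 -107  -48  -22  -74
   -80
[... 2592 characters left out ...]
0  -23  -75 -118 -126
   -99  -32   -7   -7   -8   -7   -3   -5   -8   -6]
 [  -5   -8   -5   -8  -12   -1    0   -6  -19  -25  -14  -27  -58  -49
   -28  -12  -11   -8   -6   -6   -3   -2   -6   -8]
 [ -10   -8   -4   -6   -8   -5   -6   -8  -13  -14  -11   -8  -11  -14
    -9   -5   -5   -6   -4   -6   -6   -3    2   -6]
 [  -8   -2   -7   -2   -6   -5   -7   -7   -8   -7   -6   -8   -3   -4
    -6   -5   -8   -4   -5   -5   -3   -6   -1   -8]
 [  -4   -1   -5   -7   -3   -9   -5   -8   -6   -4   -8  -10   -5   -4
    -5   -5   -5   -9   -4   -3   -1   -2   -3   -6]
 [  -6   -4   -6   -6   -6   -5   -6   -5   -7   -5   -7   -3   -3   -6
    -8   -5   -7   -4   -4   -6   -5   -2   -1   -4]]
```

Run:
```python
from h import *
S=camera("scene");T=camera("top");s=S["img"].max(2).astype(int);t=T["img"].max(2).astype(int)
S0=cv2.imread("scene0_raw.png").max(2).astype(int);T0=cv2.imread("top0_raw.png").max(2).astype(int)
print("S diff rows 212-242 cols 206-232\n",(s-S0)[212:242,206:233]);print("T diff rows 154-176 cols 176-212\n",(t-T0)[154:176,176:213])
print("S now rows 214-234\n",s[214:234,208:231])
```

```text
S diff rows 212-242 cols 206-232
 [[ -11  -12  -12  -10  -13  -10  -10  -12  -12  -14  -12  -13  -16  -17
   -13  -13  -13  -12  -12  -14  -14  -17  -14  -15  -14  -15  -16]
 [ -13  -12  -15  -13  -13  -13  -11  -13  -15  -14  -14  -14  -14  -12
   -14  -14  -15  -14  -16  -15  -16  -13  -13  -12  -12  -12  -13]
 [ -12  -13  -14  -14  -15  -13  -12  -12  -14  -14  -12   -9   -8   -8
   -10  -10  -10   -9  -12  -14  -13  -12  -14  -14  -16  -17  -14]
 [ -14  -11  -14  -13  -13  -14  -13  -15  -15  -13  -12  -10   -9   -8
   -10  -10   -9   -7   -8   -9  -12  -15  -14  -16  -11  -13  -11]
 [ -13  -13  -14  -11  -11  -12  -11  -12  -11  -16  -16  -14  -15  -13
   -16  -14  -14  -14  -16  -14  -13  -12  -12  -11  -12   -8  -12]
 [ -15  -12   -9  -10  -11  -12  -10  -15  -11  -15  -12  -13  -13  -13
   -14  -14  -15  -15  -14  -11  -13  -12   -9  -11  -10  -10  -10]
 [ -11  -10  -13  -10  -12  -13  -11  -11  -12  -11  -13  -10  -11  -10
   -13  -11  -12  -11  -13   -9   -8   -9  -10  -11  -14  -11  -11]
 [ -10   -8  -10  -12  -10   -9  -10  -11  -13  -12  -14  -10  -13  -10
   -12  -10  -
[... 8654 characters left out ...]
153 159 155 143 136]
 [151 149 140 126 126 129 125 124 124 122 120 119 119 118 118 122 141 149
  151 143 137 119 107]
 [157 152 138 133 131 129 129 130 126 126 125 122 120 120 117 121 141 145
  134 113 106 102  96]
 [164 142 127 122 126 124 129 132 132 132 129 129 131 121 112 115 125 123
  112 100  94  94  95]
 [175 135 102 110 118 109 109 112 111 108 108 106 106 105 107 124 132 119
  133 115  98  94  95]
 [177 133  89 115 131 128 129 126 117 110 106 105 111 126 130 138 141 116
  109 103  97  97  95]
 [168 129  85 104 124 133 136 136 131 127 126 121 128 135 138 143 124 103
   96  98  98  97  95]
 [128 121 111 116 121 124 121 121 121 122 123 119 122 127 135 121 104  95
   93  95  95  97  98]]
```

```bash
python3 -m crank '[[255,[0.07,0,-0.06],[0,0,0]],[255,[0,0,0],[0,0,0]],[255,[0,0,0],[0,0,0]],[255,[0,0,0],[0,0,0]],[255,[0,0,0],[0,0,0]]]'|sed -n '2,6p'
python3 - <<'E'
from h import *
s=observe();print(s["q"].round(3))
p=np.array(s["tool_pos"]);SX=np.array([np.cos(.1763),np.sin(.1763),0]);print("gate",-(p-[.4458,.2685,.145])@SX)
S=camera("scene")["img"];T=camera("top")["img"];cv2.imwrite("T10.png",T[...,::-1]);cv2.imwrite("S10.png",S[...,::-1])
t9=cv2.imread("t9.png").max(2).astype(int);d=T.max(2).astype(int)-t9
print("T change since",blobs(abs(d[120:215,140:235])>15,2))
im=cv2.imread("pics/s6.png");t=cv2.resize(im[:,400:],(60,60),interpolation=cv2.INTER_AREA).max(2).astype(int);dd=T.max(2).astype(int)[150:210,145:205]-t
print("vs s6 crop(+145,+150)",blobs(dd<-25,3))
t0=cv2.imread("top0_raw.png").max(2).astype(int);d=T.max(2).astype(int)-t0;d[:,:140]=0
print("T0 stray darker, rows<215",[b for b in blobs(d[95:215,100:260]<-45,4)])
E
```

```text
tool_pos: [0.3995, 0.2603, 0.145]
orientation: [0.324, -0.084, 0.942, 0.029]
force: [-0.9, -4.3, 0.2]
width: 0.0099
grasp_force: 25.0
[-1.395  0.207  0.391  2.553  1.729  0.409 -0.928]
gate 0.04699049957243637
T change since [([57, 43, 9, 8, 36], [61.0, 46.69]), ([43, 49, 4, 4, 9], [44.44, 50.44]), ([24, 51, 16, 12, 82], [31.21, 56.43]), ([69, 65, 6, 3, 6], [71.5, 65.5]), ([59, 67, 5, 2, 5], [61.0, 67.4]), ([92, 77, 3, 3, 5], [93.0, 77.6]), ([64, 78, 1, 2, 2], [64.0, 78.5]), ([54, 78, 36, 17, 204], [71.97, 87.66]), ([69, 78, 6, 1, 6], [71.5, 78.0]), ([87, 81, 8, 3, 15], [90.67, 82.07]), ([83, 83, 3, 1, 3], [84.0, 83.0]), ([34, 86, 22, 9, 97], [45.34, 90.79])]
vs s6 crop(+145,+150) [([54, 8, 6, 4, 14], [56.5, 9.07]), ([51, 13, 4, 7, 17], [52.53, 15.18]), ([57, 17, 3, 3, 6], [58.17, 18.0]), ([20, 23, 12, 10, 58], [24.9, 27.33]), ([59, 38, 1, 3, 3], [59.0, 39.0]), ([46, 53, 14, 7, 66], [53.88, 56.77]), ([33, 58, 3, 2, 5], [34.2, 58.4]), ([41, 59, 4, 1, 4], [42.5, 59.0])]
T0 stray darker, rows<215 [([101, 63, 3, 4, 8], [102.0, 64.25]), ([107, 66, 2, 3, 5], [107.6, 67.2]), ([96, 68, 4, 5, 13], [97.62, 69.85]), ([62, 72, 10, 10, 21], [64.81, 75.38]), ([73, 89, 7, 4, 9], [76.33, 91.0]), ([104, 92, 3, 4, 7], [105.14, 93.71]), ([92, 107, 49, 13, 435], [116.47, 113.53]), ([75, 114, 15, 6, 45], [82.51, 116.91])]
```

Run:
```python
from h import *
T=cv2.imread("T10.png").max(2).astype(int);im=cv2.imread("pics/s6.png");t=cv2.resize(im[:,400:],(60,60),interpolation=cv2.INTER_AREA).max(2).astype(int)
print((T[150:210,145:205]-t)[20:36,15:36]);print("t9 bin\n",cv2.imread("t9.png").max(2)[156:172,192:212]);print("T10 bin\n",T[156:172,192:212])
print("sat T10",np.ptp(cv2.imread("T10.png").astype(int),axis=2)[156:172,192:212])
```

```text
[[   3    1    1    3   -6    4   -1   -4    2    4    2    1    2    2
     1    0    2    0    2    3    2]
 [   3    3    5   -6    3    0    2    3    1   -1   -3   -5   -3   -2
    -5   -1    2    1    1    1    2]
 [   4    4    3   -2   -1    1    2    0   -7   -4    6    5    5    5
     5    6    3    3    2    4    1]
 [   3    3   -4    0    0    1    2  -15  -45  -48  -24   -2    2    1
     1    1   -4    0   -4    0    4]
 [   5    4   -4    1   -1    1   -3  -34  -81  -98  -95  -42   -1   -4
    -5    1    4    3    5    2    1]
 [   2    4   -5    1   -2   -7   -1  -28 -101 -104 -106  -48  -21  -75
   -79  -41   -3    0    2    1    1]
 [   4    4   -8   -2   -5  -25  -48  -62  -79  -89  -75  -29  -30  -98
  -101  -92  -35    1    2    0    1]
 [   0    3   -3   -6   -5  -30  -84  -71  -13    1    2    1  -29  -96
  -106  -75  -19    1    1    0    0]
 [   1    7    2   -9  -18  -63 -110  -91  -35    1    1    1  -11  -53
   -87  -53   -9    1    2    3    6]
 [  -1    4    1   -4  -16  -50  -83  -76  -35    0   -5   -5   -2    0
     1    1    3    8    2    1   -8]

[... 3716 characters left out ...]
10 10]
 [ 8  8 10 12  9  7  6  7  8  8  9  9  9  9  9  9  9 10  9  9]
 [ 8  8  9  7  7  7  7  7  9  9  9  9  9  9  9  9  7  8  9  9]
 [ 8  9 10  8  6  8  8  8  9  9  9  9 10  9 12 11  9  9 10 10]
 [ 9  9  8  6  6  7  7  8  9  9  9 10 11 13 13 12 13 11  9  9]
 [ 8  8  7  6  7  7  7  7  9  9  9 11 12 12 12 13 12 10  9  9]
 [ 9 10  9  9  8  7  7  7  8  9  9 10 12 11 11 10 10  9 10  9]
 [ 9  9  8  8  8  7  7  7  9  9 10 10 10 11 13 12 11  9 10  9]
 [10  8 10  9  8  7  7  7  8 10 13 14 14 13 11 10  9  9  9  9]
 [ 9  9  8 10  9  9  7  7  8 10 12 13 13 12 10  9 10 10  8  8]
 [ 9  9 10  8  9  8  7  7  9 10 11 12 12 11  9  8  9  9  9  8]
 [ 9  9  9  9  8  8  9  9  8  8  8 10  9  9  9  8  8  9  9 10]]
```

The bin is empty; the last two balls fell after the earlier frame. I'll push the gate shut slowly.

```bash
python3 -m crank '[[255,[-0.12,0,0.09],[0,0,0]],[255,[-0.12,0,0.09],[0,0,0]],[255,[-0.12,0,0.09],[0,0,0]],[255,[-0.12,0,0.09],[0,0,0]],[255,[0,0,0],[0,0,0]]]'|sed -n '2,6p'
python3 -m crank '[[255,[-0.12,0,0.09],[0,0,0]],[255,[-0.1,0,0.08],[0,0,0]],[255,[0,0,0],[0,0,0]],[255,[0,0,0],[0,0,0]]]'|sed -n '2,6p'
python3 - <<'E'
from go import *
s,p,R=cur();d=p-np.array([.4458,.2685,.145]);print("gate mm",-d@SX*1e3,d@SY*1e3,d[2]*1e3,"F",s["force"],"q",s["q"])
S=cv2.imread("S10.png").max(2).astype(int)-cv2.imread("scene0_raw.png").max(2).astype(int)
print([b for b in blobs(S<-35,4) if b[0][4]<120])
E
```

```text
tool_pos: [0.4293, 0.2657, 0.1452]
orientation: [0.323, -0.084, 0.942, 0.028]
force: [2.2, -3.3, -12.9]
width: 0.0101
grasp_force: 25.0
tool_pos: [0.4425, 0.268, 0.1452]
orientation: [0.323, -0.084, 0.942, 0.028]
force: [2.2, -3.1, -18.8]
width: 0.0098
grasp_force: 25.0
gate mm 3.358735194397526 0.07188352598067418 0.22663270324660423 F [  2.219  -3.057 -18.82 ] q [-1.309  0.255  0.425  2.481  1.808  0.336 -0.91 ]
[([412, 7, 4, 3, 9], [413.44, 7.67]), ([402, 59, 3, 3, 4], [403.0, 59.75]), ([448, 58, 2, 4, 5], [448.2, 59.2]), ([442, 72, 6, 14, 37], [444.73, 78.92]), ([328, 135, 6, 12, 28], [330.04, 140.82]), ([322, 149, 5, 17, 48], [323.42, 155.81]), ([357, 158, 4, 2, 4], [358.5, 158.75]), ([350, 164, 6, 4, 11], [352.91, 164.82]), ([297, 169, 8, 18, 77], [301.22, 177.17]), ([438, 174, 2, 5, 5], [438.6, 176.0]), ([329, 185, 2, 4, 6], [329.33, 186.5]), ([389, 211, 11, 6, 21], [394.24, 213.48]), ([257, 217, 7, 5, 18], [259.94, 218.78]), ([232, 223, 13, 6, 61], [238.43, 226.03]), ([260, 224, 3, 3, 4], [261.0, 224.75]), ([264, 226, 9, 3, 14], [267.86, 227.36]), ([325, 229, 6, 2, 7], [327.14, 229.71]), ([229, 231, 16, 6, 82], [236.44, 233.68]), ([304, 230, 4, 5, 9], [305.78, 232.0]), ([259, 239, 4, 2, 6], [260.33, 239.67]), ([264, 240, 3, 5, 6], [264.67, 242.33]), ([401, 244, 7, 7, 36], [404.78, 247.44]), ([262, 249, 5, 4, 7], [264.14, 250.29]), ([328, 249, 8, 6, 12], [330.83, 251.5]), ([337, 255, 5, 2, 6], [338.83, 255.67]), ([260, 258, 21, 10, 62], [269.23, 261.84]), ([203, 275, 14, 15, 106], [209.16, 280.77]), ([223, 285, 7, 13, 32], [226.62, 290.12])]
```

```bash
python3 -m crank '[[255,[-0.04,0,0.06],[0,0,0]],[255,[-0.04,0,0.05],[0,0,0]],[255,[0,0,0],[0,0,0]],[255,[0,0,0],[0,0,0]]]'|sed -n '2,6p'
python3 - <<'E'
from go import *
s,p,R=cur();d=p-np.array([.4458,.2685,.145]);print("gate mm",-d@SX*1e3,d@SY*1e3,d[2]*1e3,"F",s["force"])
E
```

```text
tool_pos: [0.4485, 0.2691, 0.1439]
orientation: [0.324, -0.084, 0.942, 0.029]
force: [-11.9, -7.2, 2.2]
width: 0.01
grasp_force: 25.0
gate mm -2.7297146010668225 0.14457662570914595 -1.102479018983915 F [-11.866  -7.156   2.153]
```

The push now meets about 12 N of resistance at the stop, so the gate is shut. I'll release and retreat.

```bash
python3 -m crank '[[200,[0,0,0],[0,0,0]],[120,[0,0,0],[0,0,0]],[100,[0,0,0],[0,0,0]],[100,[0,0,0],[0,0,0]],[100,[0,0,-0.3],[0,0,0]]]'|sed -n '4,5p'
python3 -m crank '[[100,[0,0,-0.5],[0,0,0]],[100,[0,0,-0.5],[0,0,0]],[100,[0,0,-0.5],[0,0,0]],[100,[0.1,0.4,-0.3],[0,0,0]],[100,[0.1,0.6,-0.2],[0,0,0]]]'|sed -n '2,4p'
python3 -m crank '[[100,[0.15,0.8,0],[0,0,0]],[100,[0.15,0.8,0],[0,0,0]],[100,[0.15,0.8,0],[0,0,0]],[100,[0.15,0.8,0],[0,0,0]],[100,[0,0,0],[0,0,0]]]'|sed -n '1,4p'
python3 - <<'E'
from meas import *
for n,c,(r0,r1,c0,c1) in(("S",S,(215,240,240,258)),("T",T,(180,196,198,212))):
    i=c["img"].astype(int);w=np.clip(i[...,0]-np.maximum(i[...,1],i[...,2])-15,0,None).astype(float);z=np.zeros_like(w);z[r0:r1,c0:c1]=w[r0:r1,c0:c1]
    yy,xx=np.mgrid[:384,:512];print(n,"tab",(z*xx).sum()/z.sum(),(z*yy).sum()/z.sum())
    cv2.imwrite(f"{n}11.png",c["img"][...,::-1])
for n,f,r in(("S",S,(225,345,100,300)),("T",T,(95,260,120,300))):
    o=cv2.imread({"S":"scene0_raw.png","T":"top0_raw.png"}[n]).max(2).astype(int);d=f["img"].max(2).astype(int)-o
    print(n,[b for b in blobs(d[r[0]:r[1],r[2]:r[3]]<-40,5)])
for n,c in(("S",S),("T",T)):
  i=c["img"].astype(int);print("green",blobs((i[...,1]-i[...,0]>15)&(i[...,1]-i[...,2]>15),10))
im=cv2.imread("pics/s6.png");s=cv2.resize(im[:,:400],(60,60),interpolation=cv2.INTER_AREA).max(2).astype(int)
t=cv2.resize(im[:,400:],(60,60),interpolation=cv2.INTER_AREA).max(2).astype(int)
print("S jar diff\n",(iS.max(2)[255:315,185:245]-s)[27:40,18:42]);print("T bin\n",iT.max(2)[156:172,192:212])
E
```

```text
force: [-0.1, -0.9, -0.3]
width: 0.0452
tool_pos: [0.3628, 0.3045, 0.2299]
orientation: [0.324, -0.082, 0.942, 0.03]
force: [-0.2, 0.3, -0.3]
time_s: 23.65
tool_pos: [0.3088, 0.4649, 0.2101]
orientation: [0.324, -0.087, 0.942, 0.031]
force: [0.3, -0.8, -0.2]
S tab 248.10017942583733 224.97398325358853
T tab 205.39927732610658 188.61427280939475
S [([179, 2, 21, 41, 435], [192.83, 23.3]), ([196, 46, 4, 4, 12], [197.75, 47.25]), ([103, 50, 13, 15, 103], [109.13, 55.88]), ([181, 50, 14, 7, 59], [188.75, 52.78]), ([123, 60, 6, 13, 29], [126.52, 64.93]), ([197, 102, 3, 3, 6], [198.33, 102.67])]
T [([42, 72, 10, 10, 24], [44.79, 75.17]), ([50, 87, 12, 6, 17], [56.24, 90.35]), ([19, 131, 31, 34, 500], [35.11, 147.85]), ([0, 132, 22, 26, 160], [5.63, 144.68]), ([36, 135, 3, 2, 5], [36.8, 135.4]), ([13, 139, 4, 3, 8], [14.25, 140.25]), ([41, 148, 35, 17, 180], [58.43, 159.28]), ([15, 151, 6, 2, 10], [17.7, 151.5]), ([3, 154, 22, 11, 122], [13.48, 160.34]), ([0, 160, 2, 3, 5], [0.4, 160.8])]
green [([288, 281, 17, 6, 83], [296.17, 283.93])]
green [([190, 234, 5, 13, 50], [192.22, 239.66])]
S j
[... 2302 characters left out ...]
 171 161
  140 135]
 [128 128 121  93 134 171 171 168 166 168 171 169 170 171 172 172 170 161
  140 135]
 [127 128 121 109 129 161 172 169 166 168 171 170 170 171 173 171 169 156
  137 137]
 [128 129 123 130 114 139 172 169 167 168 171 170 170 171 172 170 167 150
  138 140]
 [129 130 125 127 109 135 170 170 167 168 170 170 169 171 169 167 158 140
  134 136]
 [129 130 127 124 129 123 146 168 167 168 171 171 169 169 155 146 138 133
  135 131]
 [130 130 129 125 126 132 130 150 166 165 168 169 169 164 159 147 138 136
  135 130]
 [131 131 131 126 125 130 126 134 147 147 149 160 160 147 133 131 135 135
  136 134]
 [129 132 132 125 124 129 129 128 128 126 134 144 137 132 134 134 133 133
  134 133]]
```

Run:
```python
from h import *
S=camera("scene");T=camera("top");P=plane(S,[(297.75,272.25),(298.3,327.7)],.006);u=proj(T,P);print(P,u)
for f in("scene0_raw.png","S10.png","S11.png"):
    a=cv2.imread(f).max(2).astype(int);print(f,"\n",a[268:278,292:304],"\n",a[324:331,294:303])
for k in u.round().astype(int):print("T",T["img"].max(2)[k[1]-4:k[1]+5,k[0]-5:k[0]+6])
# where could a ball hide in jar: T and S rays blocked?
jc=np.array([.5065,.4035])
t11=cv2.imread("T11.png").max(2).astype(int);t10=cv2.imread("T10.png").max(2).astype(int)
print("jar T changes 10->11",blobs(abs(t11-t10)[166:190,158:184]>12,1));print("T jar\n",t11[166:186,160:182])
```

```text
[[0.29391276 0.27586911 0.006     ]
 [0.26522043 0.46921198 0.006     ]] [[207.9382267  238.79691945]
 [150.60211124 246.57811464]]
scene0_raw.png 
 [[189 179 171 168 168 168 166 166 166 168 167 169]
 [190 176 169 169 166 166 169 168 167 169 169 167]
 [179 171 167 168 167 167 166 169 169 167 168 167]
 [171 169 168 168 167 166 169 167 169 167 167 168]
 [166 168 169 166 166 169 168 166 167 168 165 166]
 [167 169 168 168 168 168 167 168 167 168 166 167]
 [167 168 169 170 168 169 167 168 170 168 168 169]
 [168 171 170 167 168 168 169 168 169 168 167 169]
 [167 170 167 170 170 169 170 167 171 168 169 167]
 [168 169 168 167 169 168 169 169 168 167 168 169]] 
 [[166 165 165 165 166 164 164 163 165]
 [166 166 165 166 165 165 165 164 165]
 [163 164 162 167 166 166 165 164 165]
 [163 162 163 163 163 163 164 164 165]
 [165 164 162 163 164 166 163 162 164]
 [165 164 164 163 164 166 166 165 188]
 [166 163 162 147 152 165 181 180 180]]
S10.png 
 [[151 132 119 114 115 115 118 116 115 113 118 120]
 [174 143 119 113 113 118 148 133 116 122 156 164]
 [181 170 137 115 114 117 131 124 117 152 174 153]
 
[... 3473 characters left out ...]
5 165 153 112  78 104 136 142
  138 135 137 135]
 [149 180 150  87  52  59  70  87 130 164 159 159 162 166 166 157 150 139
  113  89  55  73]
 [157 185 178 138  74  81  90  96 130 142  91  89 137 168 167 151 101  52
   56  54  52  89]
 [157 185 169 142 135 107 148 144 139 109  67  63 116 159 153 128  65  57
   56  49  62  99]
 [156 183 166 102  84 130 143 143 131  93  80  86 122 136  90  59  59  58
   49  49  87 114]
 [147 169 184 166 101  60  94 134 149 146 145 128  91  66  59  58  64  63
   46  71 110 120]
 [143 163 184 185 161  85  55  62  69  60  63  62  60  59  57  52  44  44
   71 103 152 157]
 [136 150 185 184 185 165 103  58  42  63  81  71  65  53  52  42  51  75
  108 126 157 157]]
```

Run:
```python
from h import *
L=lambda f:cv2.imread(f).max(2).astype(int)
for n,o,fs in(("T","top0_raw.png",("T10.png","T11.png")),("S","scene0_raw.png",("S10.png","S11.png"))):
    b=L(o);g=[L(f)-b for f in fs]
    m=(np.maximum(*g)<-30)
    print(n,[x for x in blobs(m,4) if x[0][4]<60])
S=camera("scene");T=camera("top")
# predicted pixels of hidden jar corner ball
for p in([.488,.389,.014],[.4865,.395,.014],[.493,.385,.014],[.506,.382,.014],[.52,.388,.014]):print(p,proj(T,[p]).round(1),proj(S,[p]).round(1))
```

```text
T [([161, 167, 11, 10, 27], [164.63, 170.33]), ([170, 181, 12, 7, 20], [176.6, 185.05]), ([183, 275, 5, 21, 53], [185.04, 286.08]), ([293, 362, 11, 3, 22], [298.23, 363.18])]
S [([406, 0, 6, 4, 19], [408.37, 1.53]), ([394, 51, 4, 2, 5], [395.2, 51.6]), ([403, 93, 2, 4, 5], [403.2, 94.4]), ([328, 135, 5, 13, 33], [330.21, 141.67]), ([445, 141, 1, 4, 4], [445.0, 142.5]), ([334, 143, 3, 4, 9], [335.0, 144.67]), ([441, 145, 4, 14, 28], [442.21, 150.86]), ([391, 147, 3, 11, 12], [392.0, 151.83]), ([330, 148, 2, 4, 4], [330.5, 149.5]), ([375, 148, 5, 8, 17], [376.88, 151.06]), ([391, 160, 2, 4, 5], [391.6, 161.6]), ([438, 174, 2, 5, 5], [438.6, 176.0]), ([257, 217, 7, 5, 18], [259.94, 218.78]), ([266, 217, 10, 7, 23], [270.96, 219.65]), ([313, 219, 3, 3, 6], [314.17, 219.83]), ([328, 229, 3, 3, 4], [329.0, 230.0]), ([311, 230, 2, 2, 4], [311.5, 230.5]), ([288, 268, 3, 4, 7], [288.86, 269.14]), ([222, 280, 2, 4, 5], [222.2, 281.6]), ([223, 285, 7, 13, 40], [226.92, 290.5])]
[0.488, 0.389, 0.014] [[176.  181.1]] [[222.5 287.6]]
[0.4865, 0.395, 0.014] [[174.3 181.5]] [[222.5 289.3]]
[0.493, 0.385, 0.014] [[177.2 179.7]] [[221.2 286.3]]
[0.506, 0.382, 0.014] [[178.3 175.9]] [[216.9 284.7]]
[0.52, 0.388, 0.014] [[176.7 171.8]] [[211.5 285.4]]
```

```bash
python3 -c "
from workcell import close_job
print(close_job())"
```

```text
the job is handed in; nothing more can be done
None
```

I handed the job in at about 24 s, but I could see only four of the five balls in the jar: the jar stands on the disc within about 2 mm of centre, the bin is empty and the gate is fully shut. The fifth is probably in a corner of the jar neither camera shows (I found no stray ball elsewhere in view), and image comparison shows the bottle, dishes and marker undisturbed.

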